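Pack the short vials into the pry-open case

TASK

Pry the lid of the vial case up at its front notch with the opening blade and swing it fully open, then take every short flat-capped vial out of the crowded rack and stand it upright in a compartment of the case, leaving the tall stoppered vials in place and the beaker standing. At the end the lid is fully shut and the blade lies flat on the blue mat again, its handle near the middle of the mat.

Things in the scene. Friction and masses are not known exactly. Their poses are not given: they have to be found in the camera images.
- case: Grey plastic vial case, fixed: 128 (x) x 230 (y) x 76 mm high without the lid, walls and floor 4 mm. Origin at the centre of its underside; x points from the notched front (roughly facing the robot) to the back, which has two steel hinge barrels; z up. Inside, a low white tray of four compartments in a row along y, each 42 (x) x 48 (y) mm, walls 20 mm above the case's floor.
- lid (a joint): Angle of the case's lid in rad: 0 shut, 1.75 fully open (a little past upright). The lid is a flat plate 128 x 230 x 8 mm without a handle, flush with the case on all sides, 0.12 kg. Its hinge line runs along the case's y axis on the back rim, at the height of the lid's underside: 64 mm behind (+x of) the case's origin, 76 mm above the table; the hinge is stiff (0.10 N m friction), so the lid stays at any angle where it is left.
- notch (a point): Centre of the pry notch, in the middle of the case's outer front face, 5 mm below the lid's underside (71 mm above the table). The opening is 70 mm wide and 10 mm high between wall and lid; a blade goes straight in along the case's +x. A thin steel strip, 70 mm long, on the lid's top edge marks it from above.
- blade_handle (a point): Centre of the opening blade's black handle (70 long x 30 wide x 20 mm high). The opening blade is one loose tool, 80 g: the handle lies along its x axis and a flat steel blade 60 long x 20 wide x 2.5 mm thick sticks out of its front (+x), flat side up, its mid-plane 10 mm above the handle's underside. It lies blade flat on the mat; the centre of mass is in the handle.
- blade_tip (a point): Middle of the blade's front edge, 95 mm ahead of the handle's centre along the tool's x axis.
- mat: Blue fabric tool mat, fixed, 170 (x) x 120 (y) x 2 mm. Origin at the centre of its underside.
- rack: White plastic vial rack, fixed: 152 x 152 mm, an egg-crate of 5 x 5 square cells at 30 mm pitch along its x and y axes (middle cell at the origin), walls 2 mm thick reaching 24 mm above the table, floor 4 mm. Origin at the centre of its underside. At most twelve places are used, in rows of up to three along x or along y, so a vial has neighbours in its row and free cells to both sides across its row.
- cell1 (a point): Centre of the floor of compartment 1 in the case (numbered towards the case's +y, 50 mm apart; the row lies 12 mm in front of (-x of) the case's origin), 4 mm above the table.
- cell2 (a point): Centre of the floor of compartment 2 in the case (numbered towards the case's +y, 50 mm apart; the row lies 12 mm in front of (-x of) the case's origin), 4 mm above the table.
- cell3 (a point): Centre of the floor of compartment 3 in the case (numbered towards the case's +y, 50 mm apart; the row lies 12 mm in front of (-x of) the case's origin), 4 mm above the table.
- cell4 (a point): Centre of the floor of compartment 4 in the case (numbered towards the case's +y, 50 mm apart; the row lies 12 mm in front of (-x of) the case's origin), 4 mm above the table.
- vial1_mid (a point): Centre of a short vial: upright amber glass cylinder with a broad flat white cap as wide as the glass, 22 mm in diameter, 62 mm tall overall, 30 g (31 mm from this point to its foot and to its top). It stands in a rack cell with about 3 mm play. May be absent.
- vial2_mid (a point): Centre of a short vial: upright amber glass cylinder with a broad flat white cap as wide as the glass, 22 mm in diameter, 62 mm tall overall, 30 g (31 mm from this point to its foot and to its top). It stands in a rack cell with about 3 mm play. May be absent.
- vial3_mid (a point): Centre of a short vial: upright amber glass cylinder with a broad flat white cap as wide as the glass, 22 mm in diameter, 62 mm tall overall, 30 g (31 mm from this point to its foot and to its top). It stands in a rack cell with about 3 mm play. May be absent.
- vial4_mid (a point): Centre of a short vial: upright amber glass cylinder with a broad flat white cap as wide as the glass, 22 mm in diameter, 62 mm tall overall, 30 g (31 mm from this point to its foot and to its top). It stands in a rack cell with about 3 mm play. May be absent.
- tall1_mid (a point): Centre of a tall vial that stays in the rack: amber glass, 22 mm in diameter up to 58 mm, with a narrow white stopper knob 12 mm in diameter on top, 74 mm tall overall, 30 g (37 mm from this point to its foot and to its top).
- tall2_mid (a point): Centre of a tall vial that stays in the rack: amber glass, 22 mm in diameter up to 58 mm, with a narrow white stopper knob 12 mm in diameter on top, 74 mm tall overall, 30 g (37 mm from this point to its foot and to its top).
- tall3_mid (a point): Centre of a tall vial that stays in the rack: amber glass, 22 mm in diameter up to 58 mm, with a narrow white stopper knob 12 mm in diameter on top, 74 mm tall overall, 30 g (37 mm from this point to its foot and to its top).
- tall4_mid (a point): Centre of a tall vial that stays in the rack: amber glass, 22 mm in diameter up to 58 mm, with a narrow white stopper knob 12 mm in diameter on top, 74 mm tall overall, 30 g (37 mm from this point to its foot and to its top).
- tall5_mid (a point): Centre of a tall vial that stays in the rack: amber glass, 22 mm in diameter up to 58 mm, with a narrow white stopper knob 12 mm in diameter on top, 74 mm tall overall, 30 g (37 mm from this point to its foot and to its top).
- tall6_mid (a point): Centre of a tall vial that stays in the rack: amber glass, 22 mm in diameter up to 58 mm, with a narrow white stopper knob 12 mm in diameter on top, 74 mm tall overall, 30 g (37 mm from this point to its foot and to its top).
- tall7_mid (a point): Centre of a tall vial that stays in the rack: amber glass, 22 mm in diameter up to 58 mm, with a narrow white stopper knob 12 mm in diameter on top, 74 mm tall overall, 30 g (37 mm from this point to its foot and to its top).
- tall8_mid (a point): Centre of a tall vial that stays in the rack: amber glass, 22 mm in diameter up to 58 mm, with a narrow white stopper knob 12 mm in diameter on top, 74 mm tall overall, 30 g (37 mm from this point to its foot and to its top).
- beaker: Small glass beaker, 52 mm wide and 50 mm tall, standing on the table between rack and case. Origin at the centre of its underside. Bystander.

How it is judged:
On the way, in this order (a step that is already met when the one before it is completed fails the run):
1. the lid is being pried up by the blade (value of joint lid between 0.08 and 0.6 rad and contact force between blade and lid above 0.2 N), for 0.1 s.
2. the lid is swung open to about upright (value of joint lid above 1.35 rad), for 0.2 s.
3. every short vial stands in the case (x of vial1_mid in the frame of case between -0.045 and 0.021 m and y of vial1_mid in the frame of case between -0.105 and 0.105 m and z of vial1_mid in the frame of case between 0.025 and 0.044 m and angle between each of vial1_mid, vial2_mid, vial3_mid, vial4_mid's own z axis and vertical below 0.25 rad and x of vial2_mid in the frame of case between -0.045 and 0.021 m and y of vial2_mid in the frame of case between -0.105 and 0.105 m and z of vial2_mid in the frame of case between 0.025 and 0.044 m and x of vial3_mid in the frame of case between -0.045 and 0.021 m and y of vial3_mid in the frame of case between -0.105 and 0.105 m and z of vial3_mid in the frame of case between 0.025 and 0.044 m and x of vial4_mid in the frame of case between -0.045 and 0.021 m and y of vial4_mid in the frame of case between -0.105 and 0.105 m and z of vial4_mid in the frame of case between 0.025 and 0.044 m and value of joint lid above 0.5 rad), for 0.3 s.
4. the lid is shut (value of joint lid below 0.06 rad), for 0.2 s.
At the end, for the whole second after the job is handed in: Every short vial stands on the floor of the case's tray (tilt under 0.25 rad), the lid is shut (under 0.06 rad), the blade lies flat on the mat with its handle's centre within 70 mm of the mat's centre, and the tall vials stand where they were (within 20 mm, tilt under 0.4 rad) (x of vial1_mid in the frame of case between -0.045 and 0.021 m and y of vial1_mid in the frame of case between -0.105 and 0.105 m and z of vial1_mid in the frame of case between 0.025 and 0.044 m and angle between each of vial1_mid, vial2_mid, vial3_mid, vial4_mid's own z axis and vertical below 0.25 rad and x of vial2_mid in the frame of case between -0.045 and 0.021 m and y of vial2_mid in the frame of case between -0.105 and 0.105 m and z of vial2_mid in the frame of case between 0.025 and 0.044 m and x of vial3_mid in the frame of case between -0.045 and 0.021 m and y of vial3_mid in the frame of case between -0.105 and 0.105 m and z of vial3_mid in the frame of case between 0.025 and 0.044 m and x of vial4_mid in the frame of case between -0.045 and 0.021 m and y of vial4_mid in the frame of case between -0.105 and 0.105 m and z of vial4_mid in the frame of case between 0.025 and 0.044 m and distance of each of tall1_mid, tall2_mid, tall3_mid, tall4_mid, tall5_mid, tall6_mid, tall7_mid, tall8_mid from where it was at the start of the episode below 0.02 m and angle between each of tall1_mid, tall2_mid, tall3_mid, tall4_mid, tall5_mid, tall6_mid, tall7_mid, tall8_mid's own z axis and vertical below 0.4 rad and value of joint lid below 0.06 rad and horizontal distance between blade_handle and mat below 0.07 m and height (world z) of blade_handle below 0.02 m and angle between blade_handle's own z axis and vertical below 0.2 rad); the robot touches nothing.
It fails at once if a tall vial is pulled out of its cell or tipped over (distance of any of tall1_mid, tall2_mid, tall3_mid, tall4_mid, tall5_mid, tall6_mid, tall7_mid, tall8_mid from where it was at the start of the episode above 0.03 m or angle between any of tall1_mid, tall2_mid, tall3_mid, tall4_mid, tall5_mid, tall6_mid, tall7_mid, tall8_mid's own z axis and vertical above 0.6 rad).
It fails at once if the beaker is knocked over (angle between beaker's own z axis and vertical above 0.5 rad).
Of vial1, vial2, vial3, vial4 only 2 to 4 are there at a start; the rules pass over those that are not, and their reading is None.
At some moment in a run one of blade may be knocked a few centimetres aside while the robot is not near it.
It also fails if it takes over 210 s, if anything falls off the work surface, if the arm or the gripper's body presses on something with over 40 N, if the wrist force passes 120 N, or if a joint passes its speed limit or range.

ROBOT

A 7-joint arm with a two-finger parallel gripper is mounted at the origin on the work surface. World frame = base frame: x ahead of the robot, y to its left, z up, the work surface at z = 0. Lengths are in m, angles in rad, forces in N, time in s.
With the tool pointing down it reaches from about 0.425 to 0.875 m from the base axis. Payload 9.9 kg.
Tool frame: the origin (TCP) lies midway between the tips of the shut fingers; the grasp point (between the pads) lies 19 mm behind it; x points along the fingers, z is the direction in which the jaws open and shut, and the axes are right-handed (so a half turn about x gives the same grasp; the last joint's range is limited). The gripper opens to 85 mm and grips with 20 to 120 N. Pads are 22 mm wide; open, the fingers measure 114 mm over their backs; the gripper's body (76 mm by 85 mm) begins 54 mm behind the grasp point. The pads swing forward as they close: fully open they stand 13 mm farther back than shut.
Start: joints at [-1.265, 0.576, 0.025, 1.437, -0.015, 1.129, -0.057], TCP at [0.256, 0.624, 0.231] pointing down, gripper open.
Joint ranges: [-2.76, 2.76], [-0.34, 2.15], [-1.52, 1.57], [0.19, 2.46], [-1.09, 4.23], [0.17, 1.99], [-2.82, 2.82]. Speed limits (rad/s): [2.22, 2.22, 3.01, 3.01, 3.14, 3.14, 3.14].

INTERFACE

Orientations are given as a unit quaternion [x, y, z, w].
In Python, from rig import r gives the robot as it stands.
- The arm moves only by the shell command python3 -m crank 'ROWS' [OPENING] [FORCE]. ROWS is JSON, a list of rows, each an object with "translation": the shift along the tool's x, y, z in mm, a list of three; "yaw": the turn about the tool's x in rad. A call has 1 to 20 rows; each row shifts and turns the commanded pose from where the row before left it, along the tool's axes as they then stand; what a row does not reach is not made up. A row lasts 1/12 s, in which the tool goes at most 41.7 mm and 7.16 degrees, less where a joint would pass 70% of its speed; a pose out of reach is approached as far as the arm can. A call is refused whole if a number of a shift passes 41.7 or a number of a turn 0.125, either way. A call with a gripper value outside its range is refused whole. OPENING is the closure in counts, from 0 (fully open) to 255 (shut), set as the call begins (- or left out, the last holds). The fingers move at their own pace and stop on an object; FORCE is the grip in N (left out, the last holds). Time passes only in rows, so rows that do not move let the fingers close. It gives the time, the measured TCP pose, the force and the opening at its end, in the units of the state.
- r.get_state(): the state, without advancing time (a new reading comes with each control period).
- r.camera(name): name is "side" or "top" or "wrist"; returns a dict with "pixels" (480x640x3 uint8, blue, green, red), "range_z" (480x640 float32, m along the optical axis (not along the pixel's ray), 0 where there is no reading), "K" (3x3 intrinsics, pixels), "extrinsics" (4x4, takes a point from camera to world coordinates). Camera axes: x right, y down, z forward; pixel columns grow to the right and rows downward; lengths in m; the calibration is good to about 2 mm. A picture is of the moment at which its call begins.
- r.sign_off(): hands the job in, once; it reports no verdict.
The state is a dict: "time_s": time; "joint_pos": joint angles; "joint_velocities": joint speeds; "joint_efforts": joint torques, N m; "position": TCP position; "tcp_rot": TCP orientation; "contact_force": force on the tool from outside, world axes, zero at the start; "ft_torque": the same for the moment, N m; "opening": finger opening in m.
Only numpy, scipy, OpenCV 4.12 (cv2) and the standard library are available. Lean on these libraries where they do the work, as an engineer would, in place of code of your own. Each camera call takes 0.05 s, during which the arm holds its last target.

## Working session

There is one attempt and no reset: what is moved stays moved. The work goes in short steps, Python scripts to look and compute and a shell command to move; the robot and the scene stay as the last step left them, time stands still between calls to the robot, and variables do not carry over. Pictures are saved under pics/ and viewed, and the job is handed in when it is done.

```bash
ls; mkdir -p pics; python3 - <<'E'
from rig import r
import cv2
print(r.get_state())
for n in ["side","top","wrist"]:
    c=r.camera(n); cv2.imwrite(f"pics/{n}0.png",c["pixels"]); print(n,c["K"].tolist(),c["extrinsics"].round(4).tolist())
E
```

```text
pics
{'time_s': 0.0, 'joint_pos': array([-1.26480746,  0.57653819,  0.02487725,  1.43792123, -0.01499958,
        1.12897785, -0.05650199]), 'joint_velocities': array([-1.74722306e-03, -2.61142777e-03,  4.05757311e-04,  8.33979224e-04,
       -2.03086929e-05,  3.89326282e-04,  7.63594044e-04]), 'joint_efforts': array([-6.88320579e-04, -7.65742707e+01,  2.24972583e+00, -2.85986012e+01,
        1.51883491e-02,  1.24418945e-02,  2.30422290e-05]), 'position': array([0.25633635, 0.62394399, 0.23043465]), 'tcp_rot': array([-0.39406069,  0.58783014,  0.39334671,  0.58689885]), 'contact_force': array([-0.34911415, -0.42624057, -0.03906533]), 'ft_torque': array([ 0.01261129, -0.05878677, -0.01445706]), 'opening': 0.08530999686814002}
side [[472.1630432326797, 0.0, 322.1362010874376], [0.0, 472.1630432326797, 233.45670383916385], [0.0, 0.0, 1.0]] [[0.8135, -0.3056, 0.4948, 0.122], [-0.5815, -0.421, 0.6962, -0.6168], [-0.0045, -0.8541, -0.5202, 0.5508], [0.0, 0.0, 0.0, 1.0]]
top [[438.6781373017784, 0.0, 314.87669249603385], [0.0, 438.6781373017784, 239.4405366229484], [0.0, 0.0, 1.0]] [[0.0002, -0.998, 0.0637, 0.5041], [-0.9997, -0.0018, -0.0262, 0.0157], [0.0263, -0.0637, -0.9976, 0.8165], [0.0, 0.0, 0.0, 1.0]]
wrist [[429.50984264603323, 0.0, 315.8787214133936], [0.0, 429.50984264603323, 242.95039923192894], [0.0, 0.0, 1.0]] [[0.381, 0.8839, 0.2711, 0.1873], [0.9246, -0.3637, -0.1135, 0.6524], [-0.0018, 0.2939, -0.9558, 0.3724], [0.0, 0.0, 0.0, 1.0]]
```

View pics/top0.png

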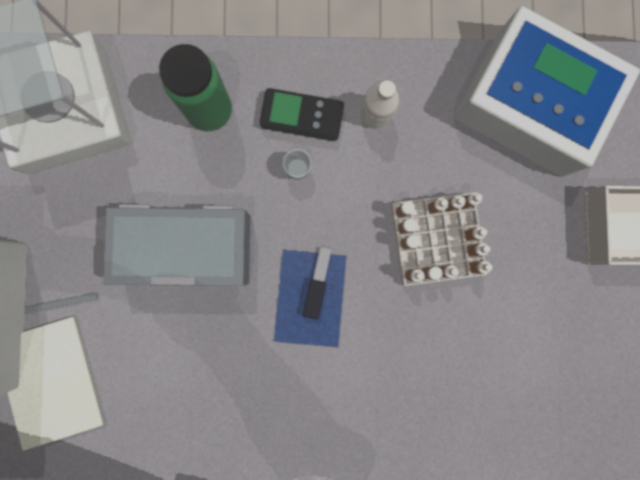

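View pics/side0.png

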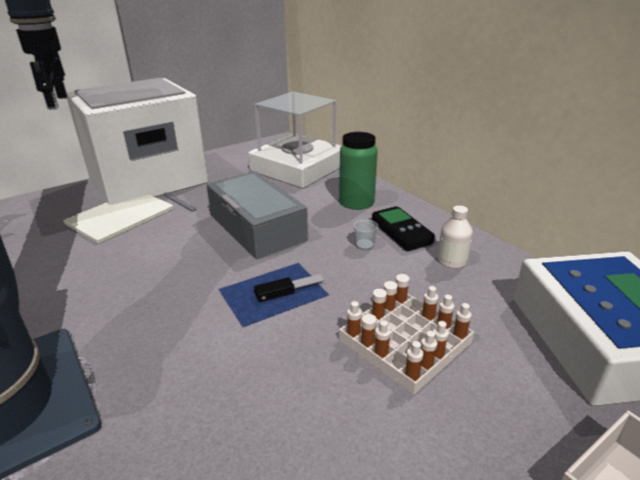

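View pics/wrist0.png

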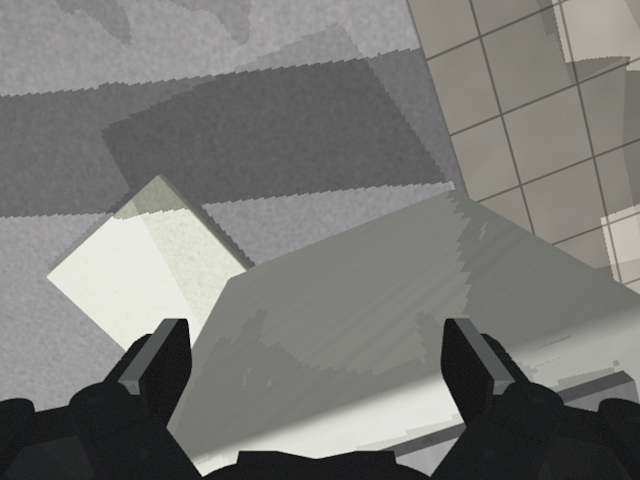

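```bash
cat > h.py <<'E'
from rig import r
import cv2, numpy as np
from scipy.spatial.transform import Rotation as R
def cloud(c):
    K=c["K"];d=c["range_z"];v,u=np.mgrid[0:480,0:640]
    p=np.stack([(u-K[0,2])/K[0,0]*d,(v-K[1,2])/K[1,1]*d,d],-1)
    E=c["extrinsics"]; return p@E[:3,:3].T+E[:3,3]
def proj(c,P):
    P=np.atleast_2d(P);E=np.linalg.inv(c["extrinsics"]);q=P@E[:3,:3].T+E[:3,3]
    q=q@c["K"].T; return q[:,:2]/q[:,2:]
def ray(c,u,v,z):
    E=c["extrinsics"];d=E[:3,:3]@np.linalg.solve(c["K"],[u,v,1]);return E[:3,3]+d*(z-E[2,3])/d[2]
def crop(c,x0,y0,x1,y1,s,name):
    cv2.imwrite("pics/"+name,cv2.resize(c["pixels"][y0:y1,x0:x1],None,fx=s,fy=s,interpolation=cv2.INTER_CUBIC))
E
python3 - <<'E'
from h import *
c=r.camera("top");crop(c,385,180,505,300,5,"rackz.png");crop(c,90,190,360,360,2.9,"casez.png")
P=cloud(c);np.save("P0.npy",P)
for n,(u,v) in dict(lidc=(172,245),mat=(290,320),handle=(315,300),blade=(322,260),table=(380,330),t1=(440,205),s1=(405,208)).items(): print(n,P[v,u].round(4))
hsv=cv2.cvtColor(c["pixels"],cv2.COLOR_BGR2HSV)
# lid
m=(abs(P[...,2]-0.084)<0.006)&(P[...,1]>0.1)&(P[...,1]<0.45)&(P[...,0]>0.3)&(P[...,0]<0.65)
def rect(m,z):
    n,l,st,ce=cv2.connectedComponentsWithStats(m.astype(np.uint8));k=1+st[1:,4].argmax();v,u=np.where(l==k)
    pts=np.array([ray(c,a,b,z)[:2] for a,b in zip(u,v)],np.float32)*1000
    return cv2.minAreaRect(pts),len(pts)
print("lid",rect(m,0.084),P[...,2][m].mean())
b=(hsv[...,0]>105)&(hsv[...,0]<125)&(hsv[...,1]>120); b[:,:250]=0;b[:,370:]=0;b[:230]=0
b=cv2.morphologyEx(b.astype(np.uint8),cv2.MORPH_CLOSE,np.ones((3,3)))
print("mat",rect(b,0.002))
k=(c["pixels"].max(-1)<45);k[:,:290]=0;k[:,345:]=0;k[:240]=0;k[340:]=0
print("handle",rect(k,0.022))
E
```

```text
lidc [0.5412 0.2334 0.0841]
mat [0.4077 0.04   0.0014]
handle [ 0.4455 -0.0055  0.0197]
blade [ 0.5178 -0.0186  0.0085]
table [ 0.3886 -0.1263 -0.0008]
t1 [ 0.6119 -0.2202  0.0696]
s1 [ 0.6071 -0.1606  0.0643]
lid (((541.951416015625, 230.31304931640625), (229.50863647460938, 133.01821899414062), 89.2309799194336), 10714) 0.08367784810841382Traceback (most recent call last):
  File "<stdin>", line 15, in <module>
  File "<stdin>", line 9, in rect
ValueError: attempt to get argmax of an empty sequence
```

View pics/rackz.png

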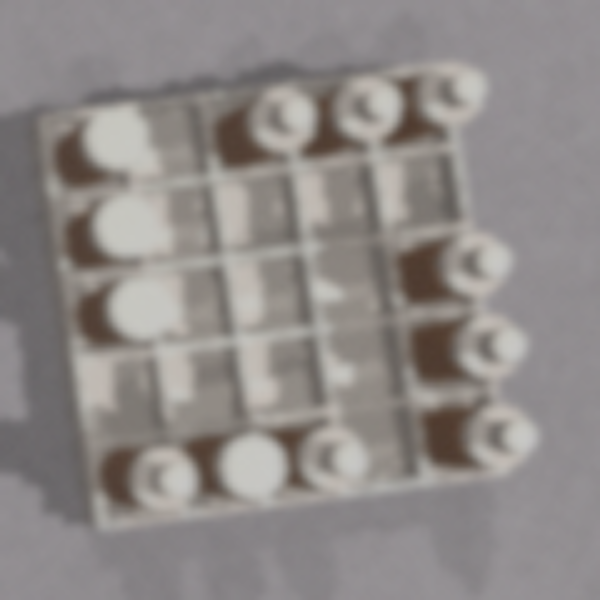

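View pics/casez.png

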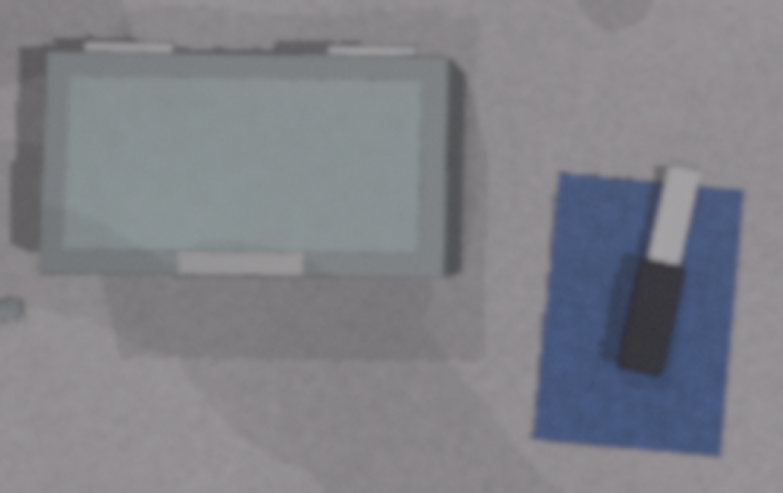

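```bash
python3 - <<'E'
from h import *
c=r.camera("top");P=cloud(c)
print(c["pixels"][320,290],c["pixels"][300,315],c["pixels"][258,322])
def rect(m,z):
    n,l,st,ce=cv2.connectedComponentsWithStats(m.astype(np.uint8));k=1+st[1:,4].argmax();v,u=np.where(l==k)
    pts=np.array([ray(c,a,b,z)[:2] for a,b in zip(u,v)],np.float32)*1000
    return cv2.minAreaRect(pts),len(pts)
px=c["pixels"].astype(int)
b=(px[...,0]-px[...,2]>30);b[:,:250]=0;b[:,370:]=0;b[:230]=0;b[360:]=0
b=cv2.morphologyEx(b.astype(np.uint8),cv2.MORPH_CLOSE,np.ones((15,15)))
print("mat",rect(b,0.002))
k=(px.max(-1)<50);k[:,:290]=0;k[:,345:]=0;k[:240]=0;k[340:]=0
print("handle",rect(k,0.022))
k=(px.min(-1)>100)&(P[...,2]<0.05);k[:,:310]=0;k[:,332:]=0;k[:246]=0;k[285:]=0
print("blade",rect(k,0.013))
for z0 in(0.0595,):
  m=(P[...,2]>0.052)&(P[...,1]<-.13)&(P[...,1]>-.35)&(P[...,0]>.4)&(P[...,0]<.65)
  n,l,st,ce=cv2.connectedComponentsWithStats(m.astype(np.uint8))
  for i in range(1,n):
    if st[i,4]>8: q=P[l==i]; t=q[q[:,2]>q[:,2].max()-.006];print(st[i,4],ce[i].round(1),t.mean(0).round(4),len(t))
E
```

```text
[122  85  68] [60 54 54] [162 160 163]
mat (((448.267578125, 3.3294448852539062), (117.95071411132812, 168.11170959472656), 84.76029205322266), 5164)Traceback (most recent call last):
  File "<stdin>", line 13, in <module>
  File "<stdin>", line 5, in rect
ValueError: attempt to get argmax of an empty sequence
```

```bash
cat >> h.py <<'E'
def rect(c,m,z):
    n,l,st,ce=cv2.connectedComponentsWithStats(m.astype(np.uint8));k=1+st[1:,4].argmax();v,u=np.where(l==k)
    pts=np.array([ray(c,a,b,z)[:2] for a,b in zip(u,v)],np.float32)*1000
    return cv2.minAreaRect(pts),len(pts)
E
python3 - <<'E'
from h import *
c=r.camera("top");P=cloud(c);px=c["pixels"].astype(int)
k=(px.max(-1)<72)&(P[...,2]>.012);k[:,:290]=0;k[:,345:]=0;k[:240]=0;k[340:]=0
print("handle",rect(c,k,0.022))
k=(px.min(-1)>145)&(P[...,2]<0.05);k[:,:310]=0;k[:,332:]=0;k[:246]=0;k[285:]=0
print("blade",rect(c,k,0.013))
for z,nm in((.002,"b"),):
  m=(P[...,2]>0.052)&(P[...,1]<-.13)&(P[...,1]>-.35)&(P[...,0]>.4)&(P[...,0]<.65)
  n,l,st,ce=cv2.connectedComponentsWithStats(m.astype(np.uint8),connectivity=4)
  for i in range(1,n):
    if st[i,4]>8: q=P[l==i]; t=q[q[:,2]>q[:,2].max()-.006];print(st[i,4],ce[i].round(1),t.mean(0).round(4),len(t))
# rack rect: corners px in crop /5+offset
for a,b in((42,110),(98,528),(520,470),(455,62)): print(ray(c,385+a/5,180+b/5,.024).round(4))
for a,b in((118,137),(130,225),(142,307),(252,467)): print("short",ray(c,385+a/5,180+b/5,.062).round(4))
for a,b in((285,115),(370,105),(456,92),(483,265),(497,348),(507,437),(165,480),(337,458)): print("tall",ray(c,385+a/5,180+b/5,.074).round(4))
for a,b in((175,264),(304,264)): print("strip",ray(c,90+a/2.9,190+b/2.9,.084).round(4))
for a,b in((48,55),(450,58),(447,275),(40,274)): print("case",ray(c,90+a/2.9,190+b/2.9,.084).round(4))
bk=(P[...,2]>.03)&(P[...,2]<.07);bk[:140]=0;bk[185:]=0;bk[:,:275]=0;bk[:,320:]=0
print("beaker",rect(c,bk,.05))
E
```

```text
handle (((447.86993408203125, -3.087068557739258), (28.11292839050293, 67.08464050292969), 77.47014617919922), 572)
blade (((511.656982421875, -18.515417098999023), (19.427417755126953, 58.498355865478516), 74.23199462890625), 303)
143 [474.  198.4] [ 0.625  -0.2836  0.0764] 42
136 [457.2 201.5] [ 0.6197 -0.2543  0.0764] 39
139 [440.2 203.8] [ 0.6158 -0.2238  0.0765] 39
143 [406.8 207.6] [ 0.6082 -0.1647  0.0648] 118
145 [408.8 225. ] [ 0.578  -0.1678  0.0648] 124
145 [478.7 232.5] [ 0.5651 -0.2911  0.0763] 40
144 [411.8 241.3] [ 0.5493 -0.1725  0.0646] 128
150 [481.5 249. ] [ 0.5361 -0.2954  0.0764] 37
149 [483.6 266.9] [ 0.5052 -0.2983  0.0764] 39
139 [450.2 271.3] [ 0.4973 -0.2398  0.0765] 35
146 [434.  272.9] [ 0.4946 -0.2106  0.0648] 116
137 [416.6 275.5] [ 0.4903 -0.1804  0.0763] 38
[ 0.6236 -0.1488  0.024 ]
[ 0.4714 -0.1674  0.024 ]
[ 0.4923 -0.3222  0.024 ]
[ 0.6421 -0.3018  0.024 ]
short [ 0.6085 -0.1674  0.062 ]
short [ 0.5778 -0.1712  0.062 ]
short [ 0.5492 -0.175   0.062 ]
short [ 0.4939 -0.2124  0.062 ]
tall [ 0.6147 -0.2223  0.074 ]
tall [ 0.6183 -0.2519  0.074 ]
tall [ 0.6229 -0.2819  0.074 ]
tall [ 0.5631 -0.2899  0.074 ]
tall [ 0.5347 -0.294   0.074 ]
tall [ 0.5043 -0.2967  0.074 ]
tall [ 0.4897 -0.179   0.074 ]
tall [ 0.4971 -0.238   0.074 ]
strip [0.4817 0.2676 0.084 ]
strip [0.4817 0.1948 0.084 ]
case [0.601  0.3425 0.084 ]
case [0.6001 0.1132 0.084 ]
case [0.4754 0.1136 0.084 ]
case [0.4762 0.3432 0.084 ]
beaker (((688.5807495117188, 28.09238052368164), (50.20344543457031, 51.27360916137695), 0.3220716118812561), 266)
```

```bash
cat >> h.py <<'E'
def st():
    s=r.get_state();M=R.from_quat(s["tcp_rot"]).as_matrix();return s,M
def to(x,y,z,jaw=None,yawonly=False):
    "remaining shift (mm, tool axes after yaw) and yaw; jaw=azimuth deg of tool z (mod 180)"
    s,M=st();dy=0
    if jaw is not None:
        best=None
        for k in(0,180,-180,360):
            a=np.radians(jaw+k);t=np.array([np.cos(a),np.sin(a),0])
            d=-(a-np.arctan2(M[1,2],M[0,2]))
            d=(d+np.pi)%(2*np.pi)-np.pi
            if best is None or abs(d)<abs(best):best=d
        dy=best
    M2=M@R.from_rotvec([dy,0,0]).as_matrix()
    d=M2.T@(np.array([x,y,z])-s["position"])*1000
    print("pos",s["position"].round(4),"jaw az",np.degrees(np.arctan2(M[1,2],M[0,2])).round(1),"j7",s["joint_pos"][6].round(2),"open",round(s["opening"],4),"F",s["contact_force"].round(1),"t",s["time_s"])
    print("yaw",round(dy,3),"shift",d.round(1))
E
python3 - <<'E'
from h import *
s,M=st();print(M.round(3))
to(.45,.35,.23,90);to(.45,.35,.23,0)
c=r.camera("top");P=cloud(c)
for u,v in((188,70),(205,110),(10,300),(20,250),(300,110),(380,90),(50,100),(30,50)): print(u,v,P[v,u].round(3))
c=r.camera("side");P=cloud(c)
for u,v in((360,140),(137,90),(180,90),(205,180)): print('side',u,v,P[v,u].round(3))
E
```

```text
[[-0.    -0.925  0.38 ]
 [-0.001  0.38   0.925]
 [-1.    -0.    -0.001]]
pos [0.2564 0.6243 0.231 ] jaw az 67.7 j7 -0.06 open 0.0854 F [-0.3 -0.2 -0.3] t 0.3
yaw -0.39 shift [   1.1 -193.6 -274.3]
pos [0.2564 0.6243 0.231 ] jaw az 67.7 j7 -0.06 open 0.0854 F [-0.3 -0.2 -0.3] t 0.3
yaw 1.181 shift [   1.1 -274.3  193.6]
188 70 [0.801 0.19  0.169]
205 110 [0.763 0.178 0.105]
10 300 [0.448 0.52  0.043]
20 250 [0.535 0.522 0.02 ]
300 110 [0.793 0.022 0.028]
380 90 [ 0.794 -0.109  0.119]
50 100 [0.744 0.379 0.192]
30 50 [0.817 0.411 0.191]
side 360 140 [0.793 0.176 0.171]
side 137 90 [0.438 0.622 0.246]
side 180 90 [0.524 0.555 0.247]
side 205 180 [0.54  0.516 0.012]
```

```bash
python3 -m crank '[{"translation":[-30,0,0],"yaw":0},{"translation":[-30,0,0],"yaw":0},{"translation":[0,0,0],"yaw":-0.1},{"translation":[0,0,0],"yaw":-0.1},{"translation":[0,0,0],"yaw":-0.1},{"translation":[0,0,0],"yaw":-0.09},{"translation":[0,0,-30],"yaw":0},{"translation":[0,0,-40],"yaw":0},{"translation":[0,0,-40],"yaw":0},{"translation":[0,-20,-40],"yaw":0},{"translation":[0,-30,-40],"yaw":0},{"translation":[0,-30,-40],"yaw":0},{"translation":[0,-30,-40],"yaw":0},{"translation":[0,-30,-40],"yaw":0},{"translation":[0,-30,-40],"yaw":0},{"translation":[0,-20,-40],"yaw":0},{"translation":[0,0,-40],"yaw":0},{"translation":[0,0,-40],"yaw":0},{"translation":[0,0,-40],"yaw":0},{"translation":[0,0,-20],"yaw":0}]' 0 100
python3 - <<'E'
from h import *
to(.447,-.003,.24,77)
c=r.camera("wrist");cv2.imwrite("pics/w1.png",c["pixels"])
E
```

```text
time_s: 2.07
position: [0.4185, 0.1282, 0.2915]
tcp_rot: [-0.499, 0.501, 0.499, 0.501]
contact_force: [0.2, 0.3, -0.6]
opening: 0.0853
pos [0.4185 0.1282 0.2915] jaw az 89.8 j7 1.19 open 0.0853 F [ 0.2  0.3 -0.6] t 2.0667
yaw 0.223 shift [  51.7  -57.2 -121.4]
```

```bash
python3 -m crank '[{"translation":[0,0,0],"yaw":0.11},{"translation":[0,0,0],"yaw":0.113},{"translation":[12,-14,-30],"yaw":0},{"translation":[13,-15,-30],"yaw":0},{"translation":[13,-14,-30],"yaw":0},{"translation":[13,-14,-31],"yaw":0},{"translation":[0,0,0],"yaw":0},{"translation":[0,0,0],"yaw":0}]'
python3 - <<'E'
from h import *
to(.447,-.003,.24,77)
c=r.camera("wrist");cv2.imwrite("pics/w2.png",c["pixels"])
E
```

```text
time_s: 2.78
position: [0.4476, 0.0011, 0.2399]
tcp_rot: [-0.44, 0.554, 0.44, 0.553]
contact_force: [0.0, 1.3, 0.0]
opening: 0.0856
pos [0.4476 0.0011 0.2399] jaw az 77.0 j7 1.31 open 0.0856 F [0.  1.3 0. ] t 2.7833
yaw 0.0 shift [-0.1 -0.4 -4.1]
```

View pics/w2.png

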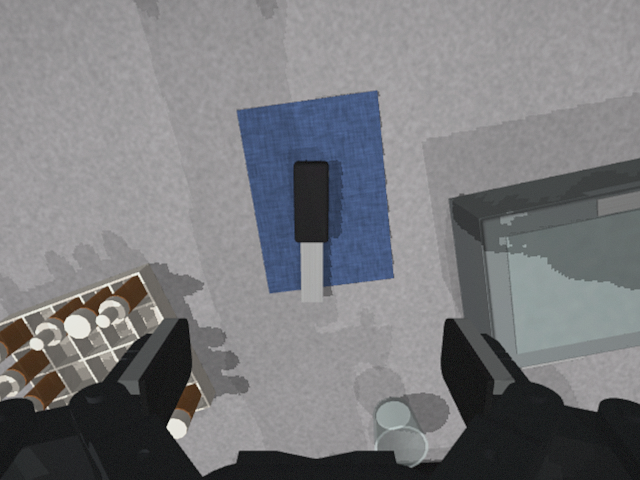

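```bash
python3 - <<'E'
from h import *
c=r.camera("wrist");P=cloud(c)
print("handle c px", proj(c,[.447,-.003,.012]))
print("rear",ray(c,311,161,.022),"front",ray(c,312,241,.022),"tip",ray(c,312.5,302,.012))
print(P[200,311],P[280,312],P[150,260])
E
```

```text
handle c px [[309.8716776  200.94505701]]
rear [0.41252994 0.00614976 0.022     ] front [ 0.48016592 -0.00869223  0.022     ] tip [ 0.54161177 -0.02255612  0.012     ]
[ 0.44470197 -0.00135129  0.02081204] [ 0.52009951 -0.01805417  0.01132253] [ 0.39560257 -0.03576519  0.00072317]
```

```bash
python3 - <<'E'
from h import *
to(.442,-.001,.004,77.5)
E
```

```text
pos [0.4479 0.0035 0.2405] jaw az 77.3 j7 1.31 open 0.0854 F [ 0.6 -0.3  0.5] t 2.8833
yaw -0.004 shift [236.5   4.8  -5.8]
```

```bash
python3 -m crank '[{"translation":[40,5,-5],"yaw":0},{"translation":[40,0,0],"yaw":0},{"translation":[40,0,0],"yaw":0},{"translation":[40,0,0],"yaw":0},{"translation":[20,0,0],"yaw":0},{"translation":[10,0,0],"yaw":0},{"translation":[0,0,0],"yaw":0},{"translation":[0,0,0],"yaw":0}]'
python3 - <<'E'
from h import *
for i in range(4):
  to(.442,-.001,.004,77.5);c=r.camera("wrist")
cv2.imwrite("pics/w3.png",c["pixels"])
E
```

```text
time_s: 3.55
position: [0.4419, 0.0001, 0.0504]
tcp_rot: [-0.442, 0.552, 0.442, 0.552]
contact_force: [0.3, -0.1, 0.9]
opening: 0.0853
pos [4.419e-01 1.000e-04 5.040e-02] jaw az 77.3 j7 1.43 open 0.0853 F [ 0.3 -0.1  0.9] t 3.55
yaw -0.003 shift [46.4 -0.3 -1.1]
pos [ 4.424e-01 -1.000e-04  5.100e-02] jaw az 77.3 j7 1.43 open 0.0855 F [-0.1 -0.3 -1. ] t 3.6
yaw -0.003 shift [47.   0.2 -1. ]
pos [ 4.426e-01 -3.000e-04  5.130e-02] jaw az 77.3 j7 1.43 open 0.0854 F [1.3 0.  0.1] t 3.65
yaw -0.003 shift [47.3  0.5 -0.8]
pos [ 0.4427 -0.0005  0.0515] jaw az 77.3 j7 1.43 open 0.0854 F [-0.6  0.2 -0.3] t 3.7
yaw -0.004 shift [47.5  0.7 -0.7]
```

View pics/w3.png

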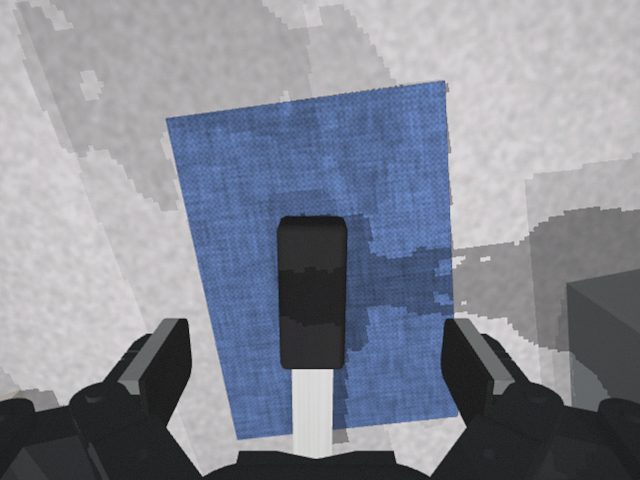

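```bash
python3 -m crank '[{"translation":[20,0,0],"yaw":0},{"translation":[15,0,0],"yaw":0},{"translation":[10,0,0],"yaw":0},{"translation":[2,0,0],"yaw":0},{"translation":[0,0,0],"yaw":0}]' 0 100
python3 -m crank '[{"translation":[0,0,0],"yaw":0},{"translation":[0,0,0],"yaw":0},{"translation":[0,0,0],"yaw":0},{"translation":[0,0,0],"yaw":0},{"translation":[0,0,0],"yaw":0},{"translation":[0,0,0],"yaw":0},{"translation":[0,0,0],"yaw":0},{"translation":[0,0,0],"yaw":0}]' 255 110
```

```text
time_s: 4.17
position: [0.4418, -0.0011, 0.0035]
tcp_rot: [-0.441, 0.552, 0.441, 0.552]
contact_force: [-0.4, -0.1, -0.2]
opening: 0.0852
time_s: 4.83
position: [0.442, -0.0011, 0.0042]
tcp_rot: [-0.441, 0.552, 0.441, 0.553]
contact_force: [-1.8, -0.2, 15.4]
opening: 0.0275
```

```bash
python3 -m crank '[{"translation":[-5,0,0],"yaw":0},{"translation":[-15,0,0],"yaw":0},{"translation":[-30,0,0],"yaw":0},{"translation":[-35,0,0],"yaw":0},{"translation":[-30,0,0],"yaw":0},{"translation":[-10,0,0],"yaw":-0.05},{"translation":[0,0,0],"yaw":-0.1},{"translation":[0,0,0],"yaw":-0.07},{"translation":[0,0,20],"yaw":0},{"translation":[0,0,30],"yaw":0},{"translation":[0,2,30],"yaw":0},{"translation":[0,2,30],"yaw":0},{"translation":[0,5,30],"yaw":0},{"translation":[0,5,30],"yaw":0},{"translation":[0,5,30],"yaw":0},{"translation":[0,5,20],"yaw":0},{"translation":[0,5,10],"yaw":0},{"translation":[0,0,0],"yaw":0},{"translation":[0,0,0],"yaw":0}]'
python3 - <<'E'
from h import *
to(.365,.235,.063,90)
c=r.camera("wrist");cv2.imwrite("pics/w4.png",c["pixels"])
c=r.camera("side");crop(c,150,80,470,320,2.5,"s4.png")
c=r.camera("top");crop(c,90,190,360,360,2.9,"t4.png")
to(.365,.235,.063,90)
E
```

```text
time_s: 6.42
position: [0.4131, 0.2281, 0.1283]
tcp_rot: [-0.5, 0.501, 0.499, 0.5]
contact_force: [-0.4, -0.8, -0.2]
opening: 0.0274
pos [0.4131 0.2281 0.1283] jaw az 89.9 j7 1.06 open 0.0274 F [-0.4 -0.8 -0.2] t 6.4167
yaw -0.002 shift [65.3 48.   6.9]
pos [0.4138 0.2272 0.1284] jaw az 89.7 j7 1.06 open 0.0275 F [ 0.9 -0.5 -0.7] t 6.5667
yaw -0.005 shift [65.4 48.8  7.9]
```

View pics/w4.png

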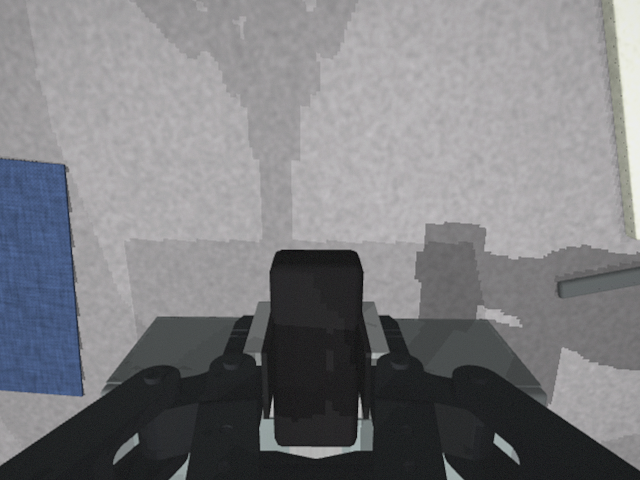

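View pics/s4.png

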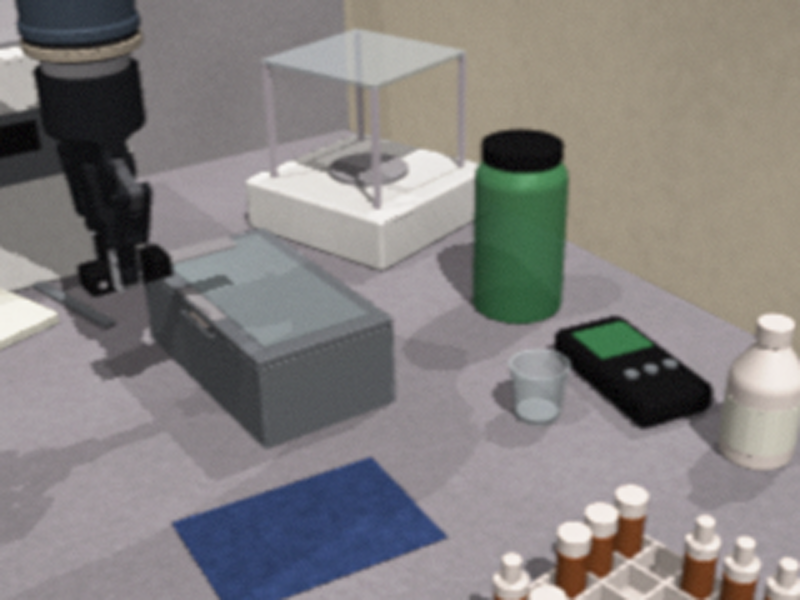

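View pics/t4.png

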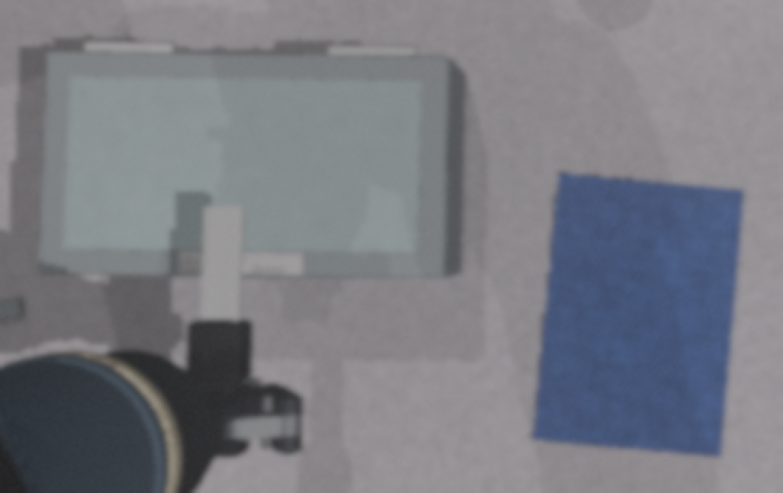

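```bash
python3 - <<'E'
from h import *
c=r.camera("top");P=cloud(c)
for v in (262,266,272,280,288,294,298,303,308): print(v,np.median(P[v,163:170],0).round(4), c["pixels"][v,166])
to(.365,.235,.063,90)
print(ray(c,90+222/2.9,190+205/2.9,.137),ray(c,90+222/2.9,190+322/2.9,.137))
E
```

```text
262 [0.5125 0.2271 0.1352] [154 154 154]
266 [0.5063 0.2261 0.1359] [154 154 155]
272 [0.4971 0.2259 0.1359] [154 154 155]
280 [0.4849 0.2264 0.1361] [154 153 155]
288 [0.4727 0.2257 0.1361] [154 153 155]
294 [0.4636 0.2249 0.136 ] [155 153 156]
298 [0.4575 0.2264 0.1357] [151 151 152]
303 [0.4506 0.2222 0.1447] [54 52 53]
308 [0.4432 0.2223 0.1451] [54 52 52]
pos [0.4138 0.2273 0.1284] jaw az 89.7 j7 1.06 open 0.0274 F [-0.5 -0.4 -0.9] t 6.6167
yaw -0.005 shift [65.4 48.8  7.7]
[0.51443968 0.22548828 0.137     ] [0.45296712 0.22416572 0.137     ]
```

```bash
python3 -m crank '[{"translation":[0,15,3],"yaw":-0.004},{"translation":[0,20,4],"yaw":0},{"translation":[0,16,0],"yaw":0},{"translation":[10,0,0],"yaw":0},{"translation":[20,0,0],"yaw":0},{"translation":[20,0,0],"yaw":0},{"translation":[10,0,0],"yaw":0},{"translation":[4,0,0],"yaw":0},{"translation":[0,0,0],"yaw":0},{"translation":[0,0,0],"yaw":0},{"translation":[0,0,0],"yaw":0}]'
python3 - <<'E'
from h import *
c=r.camera("side");crop(c,170,140,310,245,5.7,"s5.png")
c=r.camera("top");P=cloud(c)
crop(c,90,190,360,360,2.9,"t5.png")
to(.3625,.235,.0645,90)
for v in (276,280,284,288,292,296,300,304): print(v,np.median(P[v,163:170],0).round(4), c["pixels"][v,166])
E
```

```text
time_s: 7.53
position: [0.3629, 0.2359, 0.065]
tcp_rot: [-0.5, 0.499, 0.5, 0.5]
contact_force: [0.4, -0.2, -0.9]
opening: 0.0274
pos [0.3628 0.236  0.065 ] jaw az 90.1 j7 1.01 open 0.0276 F [ 0.3  0.5 -1.5] t 7.6333
yaw 0.001 shift [ 0.5  0.3 -1. ]
276 [0.49   0.242  0.0832] [141 139 135]
280 [0.4834 0.2429 0.0828] [155 154 155]
284 [0.4769 0.2418 0.0841] [139 137 137]
288 [ 0.4664  0.2679 -0.0005] [137 134 137]
292 [0.4631 0.2453 0.0722] [146 144 147]
296 [0.4563 0.2442 0.0705] [146 144 147]
300 [0.4497 0.2442 0.071 ] [145 143 146]
304 [0.4431 0.2452 0.071 ] [146 144 146]
```

View pics/s5.png

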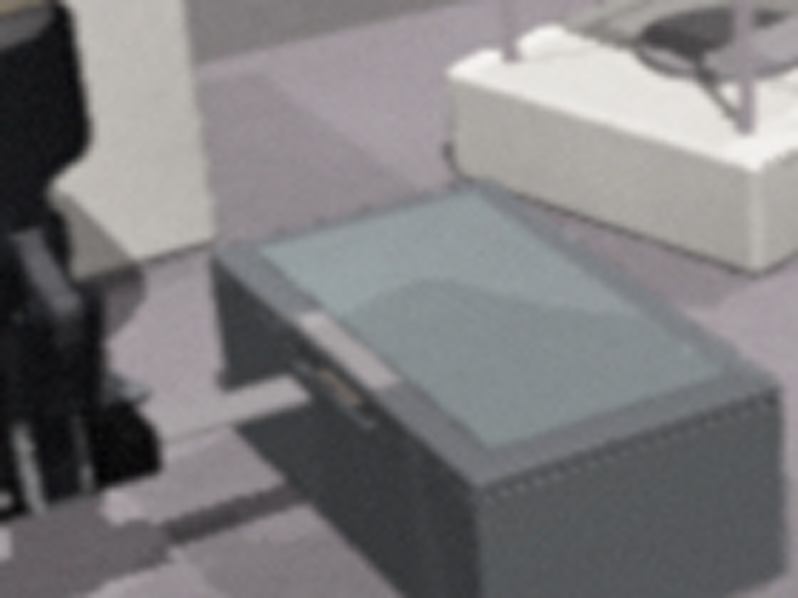

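View pics/t5.png

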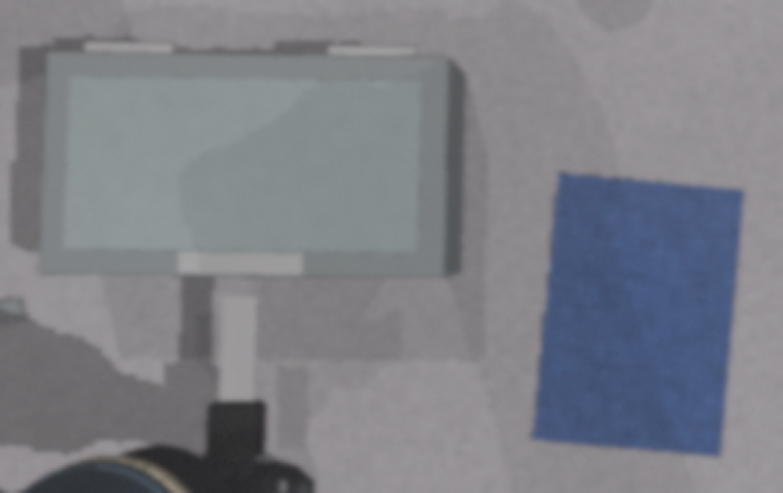

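```bash
python3 -m crank '[{"translation":[-1,-3,-2],"yaw":0},{"translation":[0,-8,0],"yaw":0},{"translation":[0,-8,0],"yaw":0},{"translation":[0,-8,0],"yaw":0},{"translation":[0,-7,0],"yaw":0},{"translation":[0,0,0],"yaw":0},{"translation":[0,0,0],"yaw":0},{"translation":[0,0,0],"yaw":0}]'
python3 - <<'E'
from h import *
c=r.camera("side");crop(c,170,140,310,245,5.7,"s6.png")
to(.3625,.235,.0645,90)
E
```

```text
time_s: 8.3
position: [0.3961, 0.2338, 0.0651]
tcp_rot: [-0.5, 0.5, 0.5, 0.5]
contact_force: [0.6, 0.4, -1.0]
opening: 0.0274
pos [0.3959 0.2338 0.0652] jaw az 90.1 j7 1.05 open 0.0273 F [ 0.6 -0.1 -0.1] t 8.35
yaw 0.001 shift [ 0.7 33.4  1.2]
```

View pics/s6.png

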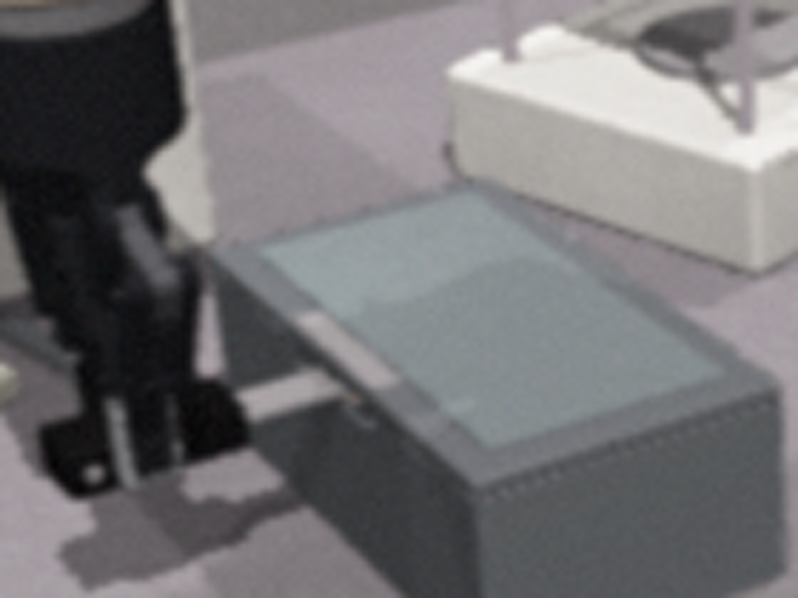

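```bash
python3 -m crank '[{"translation":[-3,0,0],"yaw":0},{"translation":[-3,0,0],"yaw":0},{"translation":[-3,0,0],"yaw":0},{"translation":[-3,0,0],"yaw":0},{"translation":[-3,0,0],"yaw":0},{"translation":[-3,0,0],"yaw":0},{"translation":[-3,0,0],"yaw":0},{"translation":[-3,0,0],"yaw":0},{"translation":[-2,0,0],"yaw":0},{"translation":[0,0,0],"yaw":0},{"translation":[0,0,0],"yaw":0}]'
python3 - <<'E'
from h import *
c=r.camera("side");crop(c,170,140,310,245,5.7,"s7.png")
to(.3625,.235,.0645,90)
E
```

```text
time_s: 9.27
position: [0.3964, 0.2341, 0.0914]
tcp_rot: [-0.5, 0.5, 0.5, 0.5]
contact_force: [-0.1, 0.2, -0.4]
opening: 0.0277
pos [0.3964 0.2341 0.0913] jaw az 90.1 j7 1.04 open 0.0276 F [-0.4 -0.7 -0.2] t 9.3167
yaw 0.001 shift [26.8 33.9  0.9]
```

View pics/s7.png

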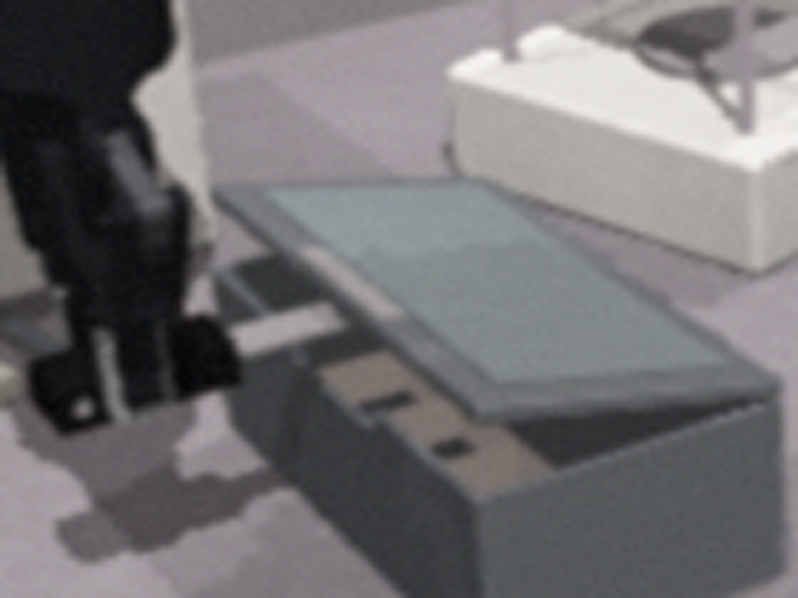

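```bash
python3 -m crank '[{"translation":[-6,-2,0],"yaw":0},{"translation":[-7,-3,0],"yaw":0},{"translation":[-7,-4,0],"yaw":0},{"translation":[-7,-4,0],"yaw":0},{"translation":[-8,-5,0],"yaw":0},{"translation":[-7,-6,0],"yaw":0},{"translation":[-7,-6,0],"yaw":0},{"translation":[-6,-6,0],"yaw":0},{"translation":[-5,-6,0],"yaw":0},{"translation":[-4,-6,0],"yaw":0},{"translation":[0,0,0],"yaw":0},{"translation":[0,0,0],"yaw":0}]'
python3 - <<'E'
from h import *
c=r.camera("side");crop(c,170,100,310,205,5.7,"s8.png")
to(.3625,.235,.0645,90)
E
```

```text
time_s: 10.32
position: [0.4452, 0.2342, 0.1554]
tcp_rot: [0.5, -0.499, -0.5, -0.5]
contact_force: [-1.0, -0.4, -0.3]
opening: 0.0275
pos [0.4446 0.2342 0.1552] jaw az 90.1 j7 1.08 open 0.0276 F [-1.   0.4 -0.4] t 10.3667
yaw 0.001 shift [90.7 82.2  0.8]
```

View pics/s8.png

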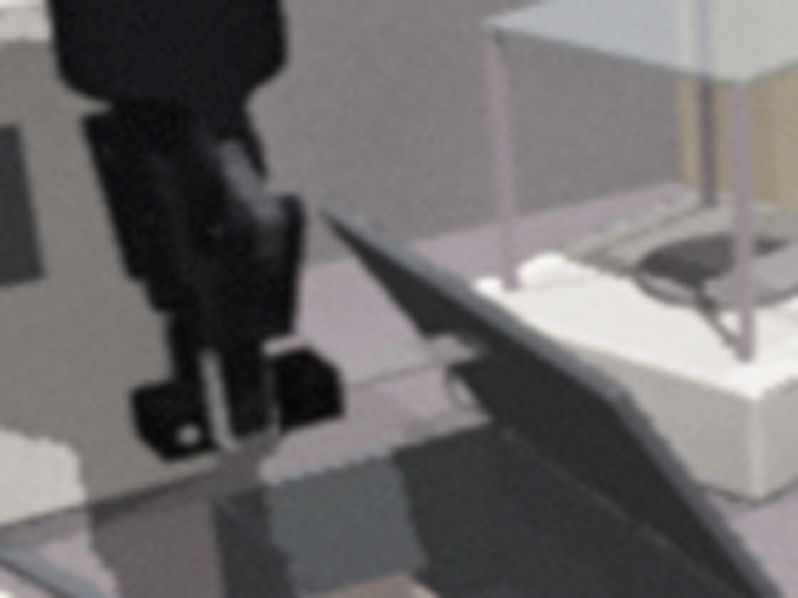

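```bash
python3 -m crank '[{"translation":[-4,-6,0],"yaw":0},{"translation":[-3,-6,0],"yaw":0},{"translation":[-3,-6,0],"yaw":0},{"translation":[-2,-6,0],"yaw":0},{"translation":[-1,-6,0],"yaw":0},{"translation":[-1,-6,0],"yaw":0},{"translation":[0,-6,0],"yaw":0},{"translation":[0,-6,0],"yaw":0},{"translation":[0,-6,0],"yaw":0},{"translation":[0,-6,0],"yaw":0},{"translation":[0,-6,0],"yaw":0},{"translation":[0,-3,0],"yaw":0},{"translation":[0,0,0],"yaw":0},{"translation":[0,0,0],"yaw":0},{"translation":[0,0,0],"yaw":0}]'
python3 - <<'E'
from h import *
c=r.camera("side");crop(c,170,80,310,185,5.7,"s9.png")
c=r.camera("top");crop(c,90,150,360,360,2.9,"t9.png")
P=cloud(c)
to(.3625,.235,.0645,90)
m=(P[...,1]>.13)&(P[...,1]<.18)&(P[...,0]<.68)&(P[...,0]>.55)&(P[...,2]>.11);q=P[m];print(len(q))
if len(q): print(q.max(0),q.min(0), q[q[:,2]>q[:,2].max()-.006].mean(0))
E
```

```text
time_s: 11.62
position: [0.5133, 0.2341, 0.1693]
tcp_rot: [0.5, -0.5, -0.5, -0.5]
contact_force: [0.4, -0.3, -0.3]
opening: 0.0276
pos [0.5133 0.2341 0.1694] jaw az 90.1 j7 1.15 open 0.0276 F [-0.7 -0.7 -1.4] t 11.7167
yaw 0.001 shift [104.9 150.8   0.8]
743
[0.62478977 0.17988932 0.20355225] [0.60607513 0.13000196 0.11039492] [0.62072601 0.15473711 0.20106801]
```

View pics/s9.png

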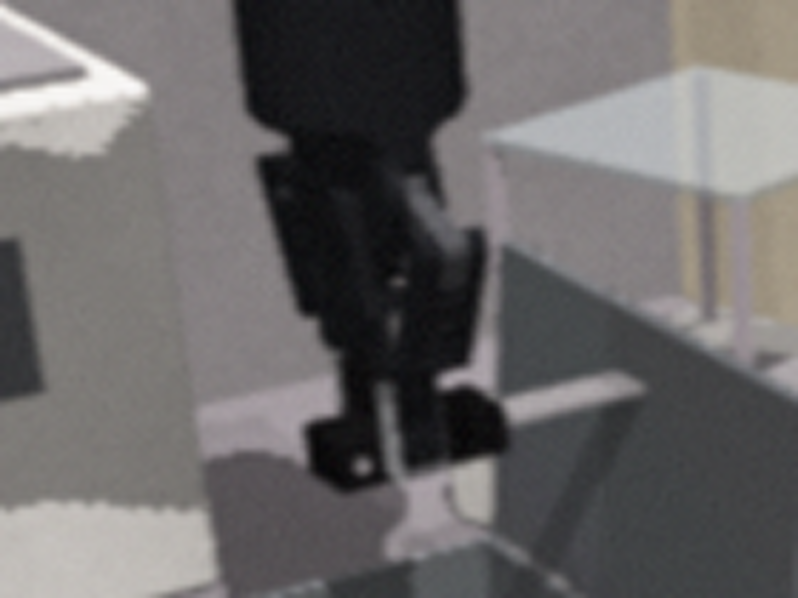

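View pics/t9.png

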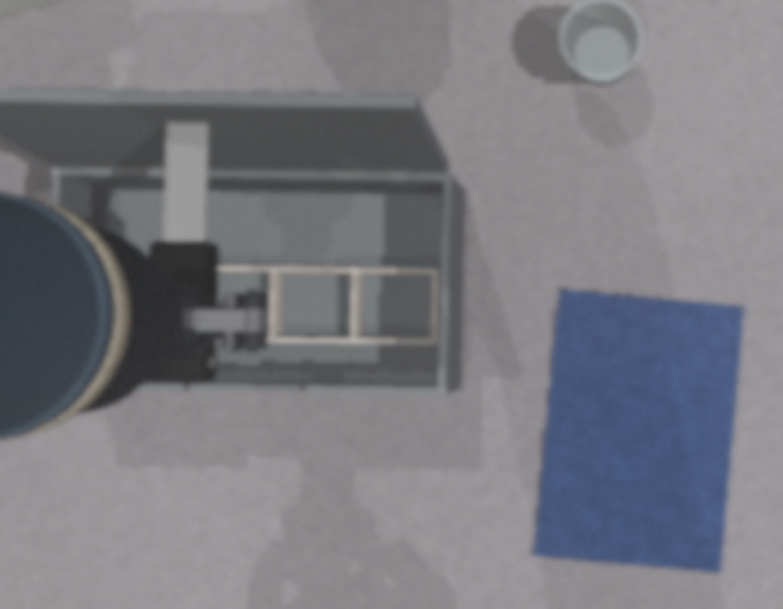

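```bash
python3 -m crank '[{"translation":[0,-4,0],"yaw":0},{"translation":[0,-3,0],"yaw":0},{"translation":[0,0,0],"yaw":0},{"translation":[0,0,0],"yaw":0},{"translation":[0,0,0],"yaw":0},{"translation":[0,10,0],"yaw":0},{"translation":[0,20,0],"yaw":0},{"translation":[0,25,-20],"yaw":0},{"translation":[0,22,-31],"yaw":0},{"translation":[0,0,-35],"yaw":0},{"translation":[0,0,-35],"yaw":0},{"translation":[0,0,-35],"yaw":0},{"translation":[0,0,-35],"yaw":0},{"translation":[20,0,-30],"yaw":0},{"translation":[30,0,-10],"yaw":0},{"translation":[30,0,0],"yaw":0},{"translation":[30,0,0],"yaw":0},{"translation":[20,0,0],"yaw":0},{"translation":[0,0,0],"yaw":0},{"translation":[0,0,0],"yaw":0}]'
python3 - <<'E'
from h import *
to(.443,.003,.0058,90)
c=r.camera("top");crop(c,90,150,360,360,2.9,"t10.png");P=cloud(c)
m=(P[...,1]>.13)&(P[...,1]<.32)&(P[...,0]<.68)&(P[...,0]>.55)&(P[...,2]>.11);q=P[m];print(q.max(0),q.min(0))
A=np.polyfit(q[:,2],q[:,0],1);print(A,"theta",np.pi/2+np.arctan(A[0]))
E
```

```text
time_s: 13.38
position: [0.4427, 0.003, 0.0391]
tcp_rot: [-0.5, 0.5, 0.501, 0.499]
contact_force: [-0.7, 0.5, -1.1]
opening: 0.0274
pos [0.4427 0.003  0.0391] jaw az 90.1 j7 1.61 open 0.0274 F [-0.7  0.5 -1.1] t 13.3833
yaw 0.001 shift [33.3 -0.4 -0. ]
[0.63491956 0.31993804 0.20377506] [0.60881184 0.13000207 0.11003059]
[0.21457601 0.58495731] theta 1.7821671943676798
```

View pics/t10.png

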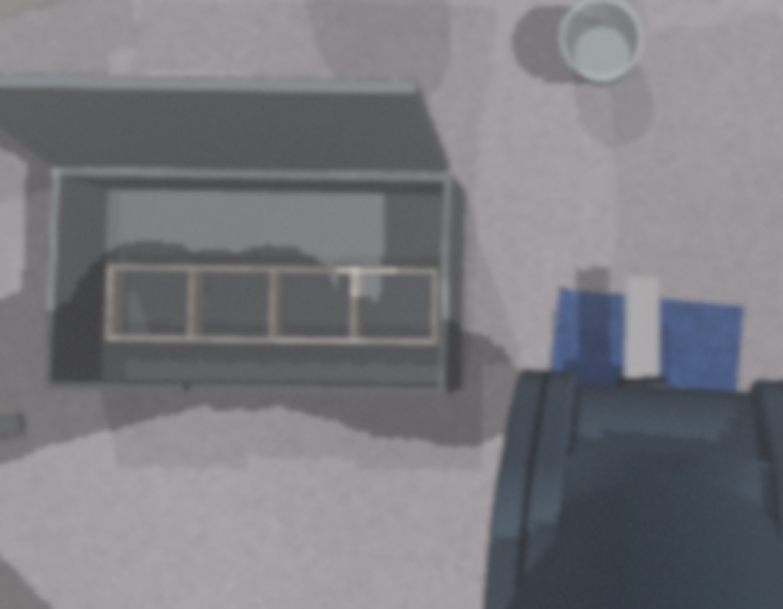

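Lid fully open (~1.75) and the tray is visible (crop cells x 107–435, rows 267–342). Now I lay the blade down on the mat.

```bash
python3 -m crank '[{"translation":[15,0,0],"yaw":0},{"translation":[12,0,0],"yaw":0},{"translation":[6,0,0],"yaw":0},{"translation":[0,0,0],"yaw":0},{"translation":[0,0,0],"yaw":0}]'
python3 -m crank '[{"translation":[0,0,0],"yaw":0},{"translation":[0,0,0],"yaw":0},{"translation":[0,0,0],"yaw":0},{"translation":[0,0,0],"yaw":0},{"translation":[0,0,0],"yaw":0},{"translation":[0,0,0],"yaw":0}]' 0
python3 -m crank '[{"translation":[-20,0,0],"yaw":0},{"translation":[-40,0,0],"yaw":0},{"translation":[-40,0,0],"yaw":0},{"translation":[0,0,0],"yaw":0}]' 
python3 - <<'E'
from h import *
c=r.camera("wrist");cv2.imwrite("pics/w11.png",c["pixels"])
c=r.camera("top")
# tray walls at z .024
for a,b in((107,267),(437,267),(435,342),(107,342),(192,305),(273,305),(353,305)): print(ray(c,90+a/2.9,150+b/2.9,.024).round(4))
for a,b in((55,172),(450,174),(447,385),(48,383)): print('rim',ray(c,90+a/2.9,150+b/2.9,.076).round(4))
to(.44,.003,.1,97)
E
```

```text
time_s: 13.85
position: [0.444, 0.0031, 0.0072]
tcp_rot: [0.501, -0.499, -0.5, -0.5]
contact_force: [0.2, -0.3, -0.1]
opening: 0.0276
time_s: 14.35
position: [0.4437, 0.003, 0.0064]
tcp_rot: [0.5, -0.5, -0.5, -0.5]
contact_force: [0.0, -0.3, -0.1]
opening: 0.0852
time_s: 14.68
position: [0.4462, 0.0028, 0.1117]
tcp_rot: [-0.502, 0.498, 0.498, 0.502]
contact_force: [1.6, 0.2, 0.2]
opening: 0.0853
[0.5494 0.3315 0.024 ]
[0.5497 0.1286 0.024 ]
[0.5032 0.1294 0.024 ]
[0.5032 0.3302 0.024 ]
[0.526  0.2789 0.024 ]
[0.5261 0.2293 0.024 ]
[0.5261 0.1802 0.024 ]
rim [0.6015 0.342  0.076 ]
rim [0.6011 0.1143 0.076 ]
rim [0.4785 0.1147 0.076 ]
rim [0.4798 0.3424 0.076 ]
pos [0.4446 0.0032 0.1077] jaw az 90.1 j7 1.59 open 0.0855 F [-0.1 -0.4 -0.2] t 14.7833
yaw -0.121 shift [7.7 4.6 0.4]
```

View pics/w11.png

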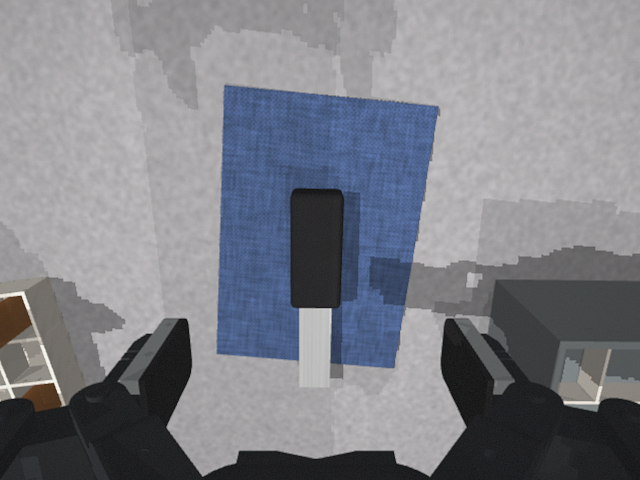

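```bash
python3 - <<'E'
from h import *
idx=[(2,-2),(2,-1),(2,0),(2,2),(1,2),(0,-2),(0,2),(-1,-2),(-2,-2),(-2,0),(-2,1),(-2,2)]
pt=np.array([[.625,-.2836],[.6197,-.2543],[.6158,-.2238],[.6082,-.1647],[.578,-.1678],[.5651,-.2911],[.5493,-.1725],[.5361,-.2954],[.5052,-.2983],[.4973,-.2398],[.4946,-.2106],[.4903,-.1804]])
A=np.array(idx)*.03
ca=A-A.mean(0);cp=pt-pt.mean(0)
H=ca.T@cp;th=np.arctan2(H[0,1]-H[1,0],H[0,0]+H[1,1])
Rm=np.array([[np.cos(th),-np.sin(th)],[np.sin(th),np.cos(th)]])
t=pt.mean(0)-A.mean(0)@Rm.T
print(th,np.degrees(th),t)
f=A@Rm.T+t
for i,a,b in zip(idx,pt,f):print(i,a,b.round(4),((a-b)*1000).round(1))
E
```

```text
0.13291248910926035 7.615324670539136 [ 0.55705    -0.23185833]
(2, -2) [ 0.625  -0.2836] [ 0.6245 -0.2834] [ 0.5 -0.2]
(2, -1) [ 0.6197 -0.2543] [ 0.6205 -0.2536] [-0.8 -0.7]
(2, 0) [ 0.6158 -0.2238] [ 0.6165 -0.2239] [-0.7  0.1]
(2, 2) [ 0.6082 -0.1647] [ 0.6086 -0.1644] [-0.4 -0.3]
(1, 2) [ 0.578  -0.1678] [ 0.5788 -0.1684] [-0.8  0.6]
(0, -2) [ 0.5651 -0.2911] [ 0.565  -0.2913] [0.1 0.2]
(0, 2) [ 0.5493 -0.1725] [ 0.5491 -0.1724] [ 0.2 -0.1]
(-1, -2) [ 0.5361 -0.2954] [ 0.5353 -0.2953] [ 0.8 -0.1]
(-2, -2) [ 0.5052 -0.2983] [ 0.5055 -0.2993] [-0.3  1. ]
(-2, 0) [ 0.4973 -0.2398] [ 0.4976 -0.2398] [-0.3  0. ]
(-2, 1) [ 0.4946 -0.2106] [ 0.4936 -0.2101] [ 1.  -0.5]
(-2, 2) [ 0.4903 -0.1804] [ 0.4896 -0.1803] [ 0.7 -0.1]
```

```bash
python3 - <<'E'
from h import *
to(.608,-.1645,.15,97.6)
E
python3 -m crank '[{"translation":[-30,0,0],"yaw":-0.06},{"translation":[-12,0,0],"yaw":-0.07},{"translation":[0,0,0],"yaw":0}]' 125 40
python3 - <<'E'
from h import *
to(.608,-.1645,.15,97.6)
E
```

```text
pos [0.4446 0.0032 0.1077] jaw az 90.1 j7 1.59 open 0.0855 F [-0.1 -0.4 -0.2] t 14.7833
yaw -0.131 shift [ -41.8 -139.9 -187.8]
time_s: 15.03
position: [0.4443, 0.003, 0.1492]
tcp_rot: [0.533, -0.465, -0.532, -0.466]
contact_force: [0.6, -1.1, -0.4]
opening: 0.0514
pos [0.4443 0.003  0.1492] jaw az 97.7 j7 1.68 open 0.0514 F [ 0.6 -1.1 -0.4] t 15.0333
yaw 0.002 shift [  -0.5 -140.1 -187.7]
```

```bash
python3 -m crank '[{"translation":[0,-23,-30],"yaw":0},{"translation":[0,-23,-31],"yaw":0},{"translation":[0,-23,-31],"yaw":0},{"translation":[0,-24,-32],"yaw":0},{"translation":[0,-24,-32],"yaw":0},{"translation":[0,-23,-32],"yaw":0},{"translation":[0,0,0],"yaw":0},{"translation":[0,0,0],"yaw":0},{"translation":[0,0,0],"yaw":0}]'
python3 - <<'E'
from h import *
c=r.camera("wrist");cv2.imwrite("pics/w12.png",c["pixels"])
to(.608,-.1645,.031,97.6)
E
```

```text
time_s: 15.78
position: [0.6059, -0.1645, 0.1459]
tcp_rot: [-0.53, 0.467, 0.533, 0.466]
contact_force: [0.4, 0.7, -0.1]
opening: 0.0437
pos [ 0.6059 -0.1639  0.1465] jaw az 97.5 j7 1.98 open 0.0438 F [-0.3 -0.1  0.2] t 15.8333
yaw -0.001 shift [115.5  -2.4  -1.1]
```

View pics/w12.png

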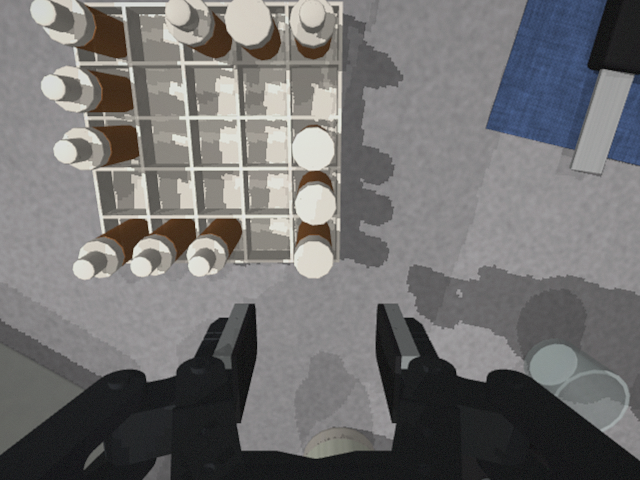

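```bash
python3 - <<'E'
from h import *
c=r.camera("wrist")
for u,v in((314,257),(315.5,203),(313.5,148),(252,25)): print(ray(c,u,v,.066).round(4))
to(.608,-.1645,.031,97.6)
E
```

```text
[ 0.6074 -0.1651  0.066 ]
[ 0.5775 -0.1682  0.066 ]
[ 0.5495 -0.1729  0.066 ]
[ 0.4972 -0.2087  0.066 ]
pos [ 0.6061 -0.1637  0.1471] jaw az 97.6 j7 1.98 open 0.0433 F [0.5 0.8 0.5] t 15.8833
yaw -0.001 shift [116.1  -2.   -1.3]
```

```bash
python3 -m crank '[{"translation":[20,-2,-1],"yaw":0},{"translation":[30,0,0],"yaw":0},{"translation":[25,0,0],"yaw":0},{"translation":[20,0,0],"yaw":0},{"translation":[15,0,0],"yaw":0},{"translation":[6,0,0],"yaw":0},{"translation":[0,0,0],"yaw":0},{"translation":[0,0,0],"yaw":0}]'
python3 -m crank '[{"translation":[0,0,0],"yaw":0},{"translation":[0,0,0],"yaw":0},{"translation":[0,0,0],"yaw":0},{"translation":[0,0,0],"yaw":0},{"translation":[0,0,0],"yaw":0}]' 255 40
python3 -m crank '[{"translation":[-10,0,0],"yaw":0},{"translation":[-20,0,0],"yaw":0},{"translation":[-35,0,0],"yaw":0},{"translation":[-40,0,0],"yaw":0},{"translation":[-15,0,0],"yaw":0},{"translation":[0,0,0],"yaw":0},{"translation":[0,0,0],"yaw":0}]'
python3 - <<'E'
from h import *
c=r.camera("wrist");cv2.imwrite("pics/w13.png",c["pixels"])
c=r.camera("top");crop(c,385,180,505,300,5,"t13.png")
to(.526,.155,.15,0)
E
```

```text
time_s: 16.55
position: [0.6092, -0.1652, 0.0328]
tcp_rot: [0.532, -0.466, -0.532, -0.466]
contact_force: [1.2, 0.3, 1.5]
opening: 0.0435
time_s: 16.97
position: [0.6099, -0.1659, 0.0336]
tcp_rot: [0.532, -0.466, -0.531, -0.467]
contact_force: [-1.3, 1.1, 6.6]
opening: 0.0207
time_s: 17.55
position: [0.6096, -0.166, 0.154]
tcp_rot: [0.532, -0.466, -0.531, -0.467]
contact_force: [-0.4, 0.6, -0.9]
opening: 0.021
pos [ 0.6084 -0.1655  0.1516] jaw az 97.5 j7 1.98 open 0.0208 F [-0.5 -0.1 -1. ] t 17.65
yaw -1.439 shift [   1.9 -320.5   82.4]
```

View pics/w13.png

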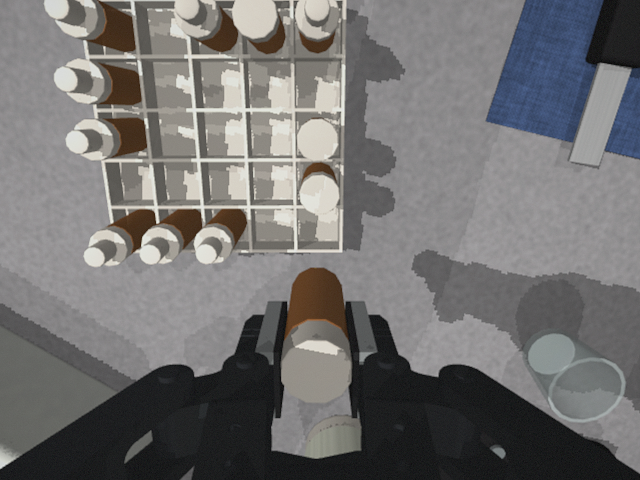

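```bash
python3 -m crank '[{"translation":[0,0,0],"yaw":0.065},{"translation":[0,0,0],"yaw":0.067},{"translation":[0,5,20],"yaw":0},{"translation":[0,8,34],"yaw":0},{"translation":[0,9,35],"yaw":0},{"translation":[0,9,35],"yaw":0},{"translation":[0,9,35],"yaw":0},{"translation":[0,9,35],"yaw":0},{"translation":[0,9,35],"yaw":0},{"translation":[0,9,35],"yaw":0},{"translation":[0,9,34],"yaw":0},{"translation":[0,6,22],"yaw":0},{"translation":[0,0,0],"yaw":0},{"translation":[0,0,0],"yaw":0},{"translation":[0,0,0],"yaw":0},{"translation":[0,0,0],"yaw":0}]'
python3 - <<'E'
from h import *
to(.526,.155,.036,90)
c=r.camera("side");crop(c,150,80,330,260,3.3,"s14.png")
to(.526,.155,.036,90)
E
```

```text
time_s: 18.98
position: [0.5275, 0.1526, 0.1518]
tcp_rot: [-0.499, 0.501, 0.499, 0.5]
contact_force: [0.9, -0.0, 0.6]
opening: 0.0207
pos [0.5275 0.1526 0.1518] jaw az 89.8 j7 1.32 open 0.0207 F [ 0.9 -0.   0.6] t 18.9833
yaw -0.003 shift [115.8   1.4   2.5]
pos [0.5276 0.1526 0.1519] jaw az 89.8 j7 1.32 open 0.0206 F [-0.5 -0.2 -0.1] t 19.0333
yaw -0.003 shift [115.9   1.5   2.5]
```

View pics/s14.png

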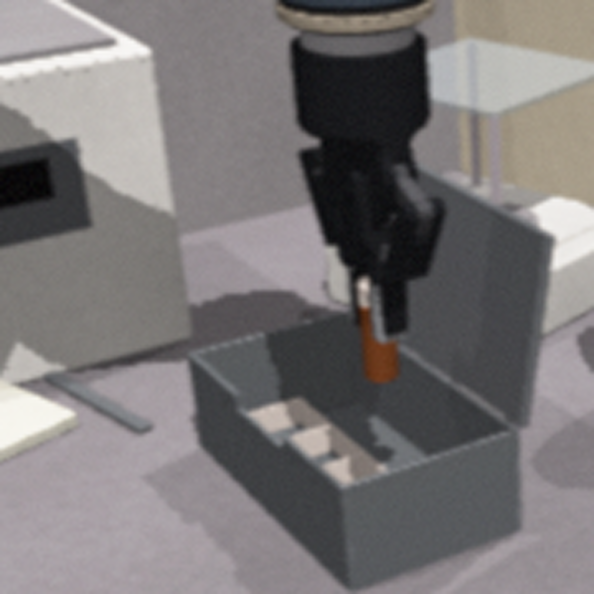

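```bash
python3 -m crank '[{"translation":[20,1,2],"yaw":0},{"translation":[30,0,0],"yaw":0},{"translation":[25,0,0],"yaw":0},{"translation":[20,0,0],"yaw":0},{"translation":[10,0,0],"yaw":0},{"translation":[5,0,0],"yaw":0},{"translation":[4,0,0],"yaw":0},{"translation":[2,0,0],"yaw":0},{"translation":[0,0,0],"yaw":0},{"translation":[0,0,0],"yaw":0}]'
```

```text
time_s: 19.87
position: [0.527, 0.1564, 0.0371]
tcp_rot: [-0.5, 0.5, 0.5, 0.501]
contact_force: [0.4, 0.5, -0.9]
opening: 0.0209
```

```bash
python3 -m crank '[{"translation":[2,0,0],"yaw":0},{"translation":[1,0,0],"yaw":0},{"translation":[0,0,0],"yaw":0},{"translation":[0,0,0],"yaw":0}]'
python3 -m crank '[{"translation":[0,0,0],"yaw":0},{"translation":[0,0,0],"yaw":0},{"translation":[0,0,0],"yaw":0},{"translation":[0,0,0],"yaw":0}]' 153
python3 -m crank '[{"translation":[-10,0,0],"yaw":0},{"translation":[-20,0,0],"yaw":0},{"translation":[-35,0,0],"yaw":0},{"translation":[-40,0,0],"yaw":0},{"translation":[-15,0,0],"yaw":0},{"translation":[0,0,0],"yaw":0},{"translation":[0,0,0],"yaw":0}]'
python3 - <<'E'
from h import *
c=r.camera("top");crop(c,90,150,360,360,2.9,"t15.png")
c=r.camera("wrist");cv2.imwrite("pics/w15.png",c["pixels"])
to(.578,-.168,.15,97.6)
E
```

```text
time_s: 20.2
position: [0.5267, 0.1565, 0.0336]
tcp_rot: [-0.5, 0.5, 0.5, 0.5]
contact_force: [0.5, 0.2, 2.8]
opening: 0.0207
time_s: 20.53
position: [0.5267, 0.1582, 0.0337]
tcp_rot: [-0.5, 0.499, 0.501, 0.5]
contact_force: [-0.4, 5.5, 3.0]
opening: 0.0341
time_s: 21.12
position: [0.5267, 0.1562, 0.1544]
tcp_rot: [-0.5, 0.5, 0.499, 0.501]
contact_force: [-0.8, 0.1, -0.9]
opening: 0.0344
pos [0.5257 0.156  0.1525] jaw az 90.0 j7 1.32 open 0.0341 F [-0.5 -0.   0.9] t 21.2167
yaw -0.133 shift [   2.7   -9.  -328.1]
```

View pics/w15.png

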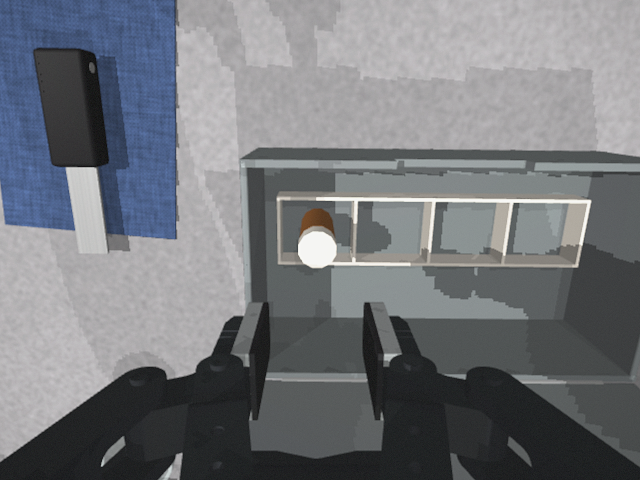

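```bash
python3 -m crank '[{"translation":[0,0,-20],"yaw":-0.06},{"translation":[0,0,-30],"yaw":-0.07},{"translation":[0,0,-36],"yaw":0},{"translation":[0,-1,-36],"yaw":0},{"translation":[0,-1,-36],"yaw":0},{"translation":[0,-1,-36],"yaw":0},{"translation":[0,-1,-36],"yaw":0},{"translation":[0,-1,-36],"yaw":0},{"translation":[0,0,-36],"yaw":0},{"translation":[0,0,-20],"yaw":0},{"translation":[0,0,0],"yaw":0},{"translation":[0,0,0],"yaw":0},{"translation":[0,0,0],"yaw":0}]' 125
python3 - <<'E'
from h import *
c=r.camera("wrist");cv2.imwrite("pics/w16.png",c["pixels"])
to(.578,-.168,.033,97.6)
E
```

```text
time_s: 22.3
position: [0.5675, -0.1616, 0.152]
tcp_rot: [-0.53, 0.467, 0.532, 0.466]
contact_force: [-0.5, 0.8, 0.3]
opening: 0.0437
pos [ 0.5678 -0.1611  0.1523] jaw az 97.5 j7 2.0 open 0.0431 F [ 0.3 -0.  -0. ] t 22.35
yaw -0.002 shift [119.3  -9.4  -8.4]
```

View pics/w16.png

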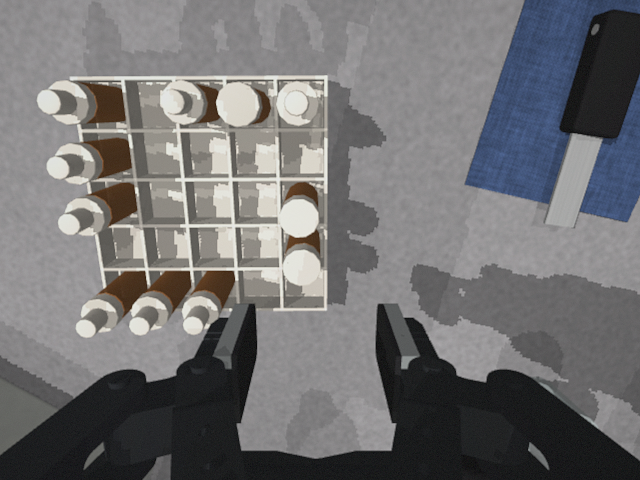

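```bash
python3 -m crank '[{"translation":[0,-9,-8],"yaw":0},{"translation":[20,0,0],"yaw":0},{"translation":[30,0,0],"yaw":0},{"translation":[25,0,0],"yaw":0},{"translation":[10,0,0],"yaw":0},{"translation":[0,0,0],"yaw":0}]'
python3 - <<'E'
from h import *
c=r.camera("wrist");cv2.imwrite("pics/w17.png",c["pixels"])
to(.578,-.168,.033,97.6)
E
```

```text
time_s: 22.85
position: [0.5766, -0.1676, 0.0659]
tcp_rot: [-0.53, 0.467, 0.533, 0.465]
contact_force: [-0.4, 0.6, 0.4]
opening: 0.0438
pos [ 0.5777 -0.1682  0.0676] jaw az 97.5 j7 2.02 open 0.0438 F [0.5 0.1 0.5] t 22.9
yaw -0.002 shift [34.6 -0.4  0.2]
```

View pics/w17.png

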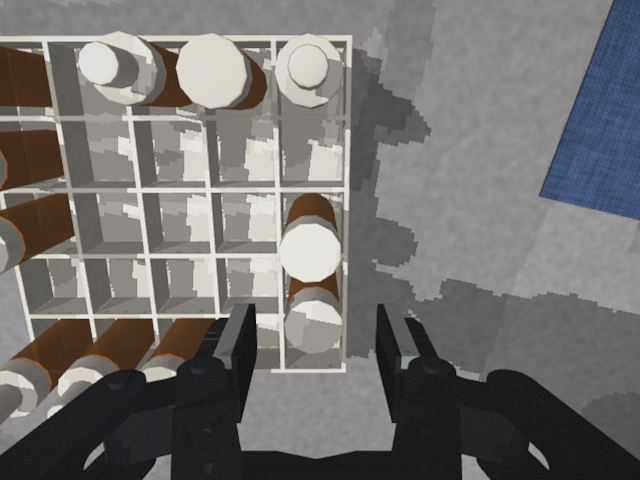

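```bash
python3 -m crank '[{"translation":[20,0,0],"yaw":0},{"translation":[10,0,0],"yaw":0},{"translation":[5,0,0],"yaw":0},{"translation":[0,0,0],"yaw":0},{"translation":[0,0,0],"yaw":0}]'
python3 -m crank '[{"translation":[0,0,0],"yaw":0},{"translation":[0,0,0],"yaw":0},{"translation":[0,0,0],"yaw":0},{"translation":[0,0,0],"yaw":0},{"translation":[0,0,0],"yaw":0}]' 255 40
python3 -m crank '[{"translation":[-10,0,0],"yaw":0},{"translation":[-20,0,0],"yaw":0},{"translation":[-35,0,0],"yaw":0},{"translation":[-40,0,0],"yaw":0},{"translation":[-15,0,0],"yaw":0},{"translation":[0,0,0],"yaw":0},{"translation":[0,0,0],"yaw":0}]'
python3 - <<'E'
from h import *
c=r.camera("wrist");cv2.imwrite("pics/w18.png",c["pixels"])
to(.526,.2047,.15,0)
E
```

```text
time_s: 23.32
position: [0.5784, -0.1696, 0.034]
tcp_rot: [0.531, -0.467, -0.531, -0.467]
contact_force: [-0.0, 0.2, 0.5]
opening: 0.0434
time_s: 23.73
position: [0.5786, -0.1697, 0.0341]
tcp_rot: [0.532, -0.466, -0.531, -0.467]
contact_force: [-1.6, 0.1, 5.8]
opening: 0.0204
time_s: 24.32
position: [0.5785, -0.1696, 0.1546]
tcp_rot: [0.532, -0.466, -0.531, -0.467]
contact_force: [1.3, 0.2, -0.6]
opening: 0.021
pos [ 0.5777 -0.1694  0.1533] jaw az 97.4 j7 2.01 open 0.021 F [-0.4  0.7 -0.5] t 24.3667
yaw -1.442 shift [   3.3 -374.1   51.7]
```

View pics/w18.png

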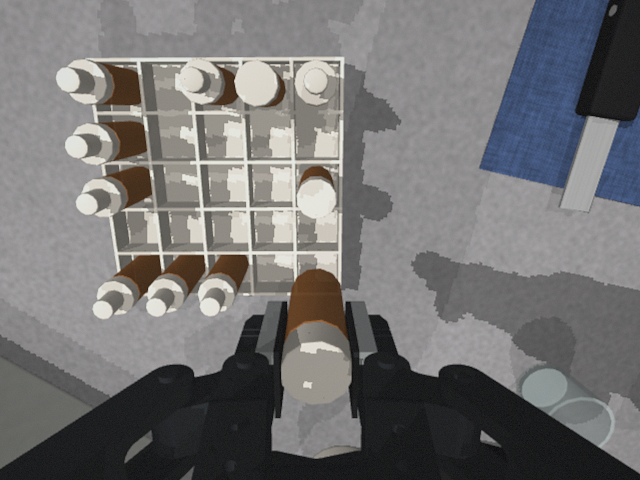

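```bash
python3 -m crank '[{"translation":[0,0,0],"yaw":-0.12},{"translation":[0,0,0],"yaw":-0.12},{"translation":[0,0,0],"yaw":-0.12},{"translation":[0,0,0],"yaw":-0.12},{"translation":[0,0,0],"yaw":-0.12},{"translation":[0,0,0],"yaw":-0.12},{"translation":[0,0,0],"yaw":-0.12},{"translation":[0,0,0],"yaw":-0.12},{"translation":[0,0,0],"yaw":-0.12},{"translation":[0,0,0],"yaw":-0.12},{"translation":[0,0,0],"yaw":-0.12},{"translation":[0,0,0],"yaw":-0.122},{"translation":[0,-20,2],"yaw":0}]'
python3 -m crank '[{"translation":[0,-35,5],"yaw":0},{"translation":[0,-35,5],"yaw":0},{"translation":[0,-35,5],"yaw":0},{"translation":[0,-35,5],"yaw":0},{"translation":[0,-35,5],"yaw":0},{"translation":[0,-35,5],"yaw":0},{"translation":[0,-35,5],"yaw":0},{"translation":[0,-35,5],"yaw":0},{"translation":[0,-35,5],"yaw":0},{"translation":[0,-30,5],"yaw":0},{"translation":[0,-9,0],"yaw":0},{"translation":[0,0,0],"yaw":0},{"translation":[0,0,0],"yaw":0},{"translation":[0,0,0],"yaw":0}]'
python3 - <<'E'
from h import *
to(.526,.2047,.036,0)
E
```

```text
time_s: 25.45
position: [0.5748, -0.1548, 0.1505]
tcp_rot: [-0.705, 0.009, 0.709, 0.011]
contact_force: [-0.2, -1.1, -1.4]
opening: 0.021
time_s: 26.62
position: [0.5354, 0.2044, 0.1516]
tcp_rot: [-0.705, 0.01, 0.709, 0.01]
contact_force: [0.2, -0.2, -0.6]
opening: 0.0207
pos [0.5354 0.2044 0.1516] jaw az 178.4 j7 2.16 open 0.0207 F [ 0.2 -0.2 -0.6] t 26.6167
yaw -0.028 shift [115.7  -0.4   8.8]
```

```bash
python3 - <<'E'
from h import *
print(r.get_state()["joint_pos"].round(2))
E
python3 -m crank '[{"translation":[20,0,4],"yaw":-0.025},{"translation":[30,0,5],"yaw":0},{"translation":[25,0,0],"yaw":0},{"translation":[20,0,0],"yaw":0},{"translation":[10,0,0],"yaw":0},{"translation":[6,0,0],"yaw":0},{"translation":[4,0,0],"yaw":0},{"translation":[2,0,0],"yaw":0},{"translation":[1,0,0],"yaw":0},{"translation":[0,0,0],"yaw":0},{"translation":[0,0,0],"yaw":0}]'
python3 - <<'E'
from h import *
print(r.get_state()["joint_pos"].round(2))
to(.526,.2047,.036,0)
c=r.camera("side");crop(c,150,80,330,260,3.3,"s19.png")
E
```

```text
[ 0.06  0.61 -0.8   1.79  0.52  0.97  2.16]
time_s: 27.53
position: [0.5265, 0.2066, 0.0354]
tcp_rot: [-0.706, 0.0, 0.708, 0.001]
contact_force: [-0.5, -0.4, 0.1]
opening: 0.0212
[-0.02  0.74 -0.69  1.92  0.69  0.74  2.03]
pos [0.5265 0.2066 0.0354] jaw az 179.9 j7 2.03 open 0.0212 F [-0.5 -0.4  0.1] t 27.5333
yaw -0.002 shift [-0.6  1.9  0.5]
```

View pics/s19.png

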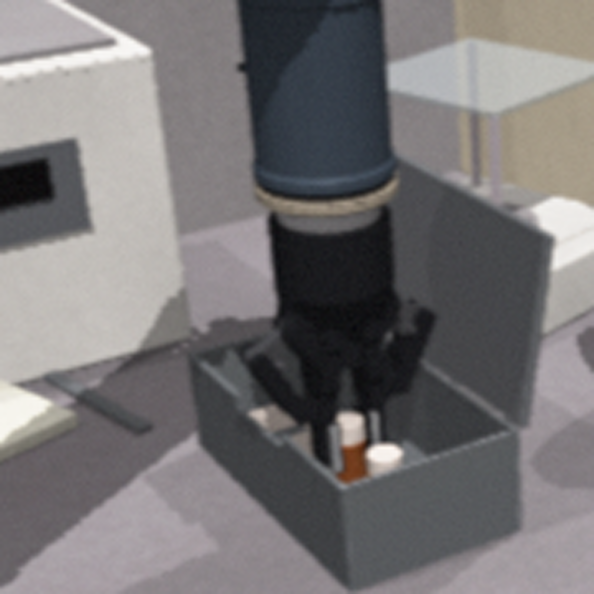

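```bash
python3 -m crank '[{"translation":[1,0,0],"yaw":0},{"translation":[0.5,0,0],"yaw":0},{"translation":[0,0,0],"yaw":0},{"translation":[0,0,0],"yaw":0}]'
python3 -m crank '[{"translation":[0,0,0],"yaw":0},{"translation":[0,0,0],"yaw":0},{"translation":[0,0,0],"yaw":0},{"translation":[0,0,0],"yaw":0}]' 153
python3 -m crank '[{"translation":[-10,0,0],"yaw":0},{"translation":[-20,0,0],"yaw":0},{"translation":[-35,0,0],"yaw":0},{"translation":[-40,0,0],"yaw":0},{"translation":[-15,0,0],"yaw":0},{"translation":[0,0,0],"yaw":0},{"translation":[0,0,0],"yaw":0}]'
python3 - <<'E'
from h import *
c=r.camera("side");crop(c,150,80,330,260,3.3,"s20.png")
c=r.camera("top");cv2.imwrite("pics/t20.png",c["pixels"])
print(r.get_state()["joint_pos"].round(2))
to(.549,-.1725,.15,97.6)
E
```

```text
time_s: 27.92
position: [0.5265, 0.2067, 0.0341]
tcp_rot: [-0.706, 0.0, 0.708, 0.001]
contact_force: [-1.1, -0.8, 8.9]
opening: 0.0206
time_s: 28.25
position: [0.5261, 0.2064, 0.0331]
tcp_rot: [-0.706, 0.0, 0.708, 0.001]
contact_force: [-0.4, -0.5, 0.3]
opening: 0.0342
time_s: 28.83
position: [0.527, 0.2064, 0.1546]
tcp_rot: [-0.707, 0.0, 0.707, 0.001]
contact_force: [-0.0, -0.9, -0.3]
opening: 0.0339
[ 0.06  0.6  -0.81  1.81  0.52  0.96  2.17]
pos [0.5261 0.2058 0.1527] jaw az 179.9 j7 2.17 open 0.0342 F [-0.1 -0.9  0.3] t 28.9333
yaw 1.436 shift [   2.7   27.3 -378. ]
```

View pics/s20.png

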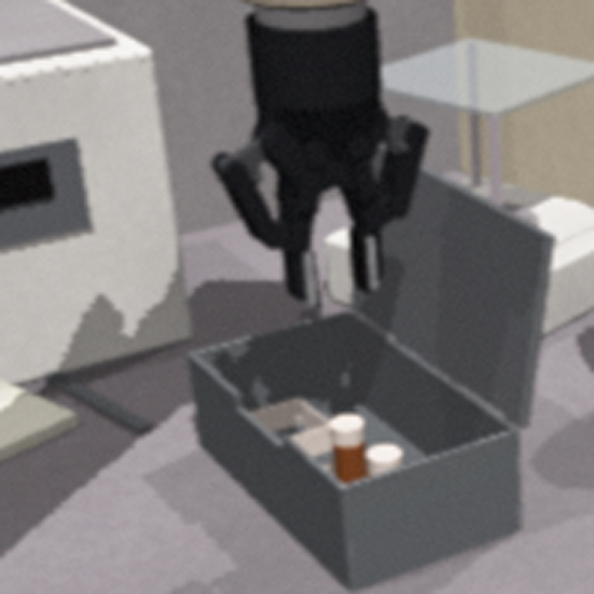

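View pics/t20.png

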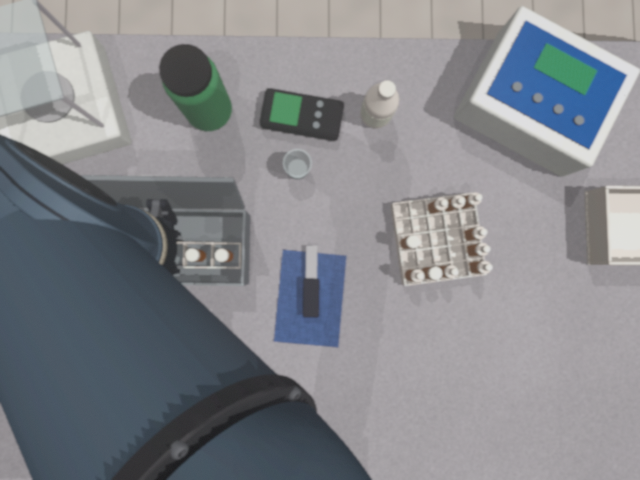

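```bash
python3 -m crank '[{"translation":[0,0,0],"yaw":0.12},{"translation":[0,0,0],"yaw":0.12},{"translation":[0,0,0],"yaw":0.12},{"translation":[0,0,0],"yaw":0.12},{"translation":[0,0,0],"yaw":0.12},{"translation":[0,0,0],"yaw":0.12},{"translation":[0,0,0],"yaw":0.12},{"translation":[0,0,0],"yaw":0.12},{"translation":[0,0,0],"yaw":0.12},{"translation":[0,0,0],"yaw":0.12},{"translation":[0,0,0],"yaw":0.12},{"translation":[0,0,0],"yaw":0.116},{"translation":[0,0,0],"yaw":0}]' 125
python3 -m crank '[{"translation":[0,2,-28],"yaw":0},{"translation":[0,3,-35],"yaw":0},{"translation":[0,3,-35],"yaw":0},{"translation":[0,3,-35],"yaw":0},{"translation":[0,3,-35],"yaw":0},{"translation":[0,3,-35],"yaw":0},{"translation":[0,3,-35],"yaw":0},{"translation":[0,3,-35],"yaw":0},{"translation":[0,3,-35],"yaw":0},{"translation":[0,1,-35],"yaw":0},{"translation":[0,0,-25],"yaw":0},{"translation":[0,0,-10],"yaw":0},{"translation":[0,0,0],"yaw":0},{"translation":[0,0,0],"yaw":0},{"translation":[0,0,0],"yaw":0}]' 
python3 - <<'E'
from h import *
print(r.get_state()["joint_pos"].round(2))
to(.549,-.1725,.033,97.6)
E
```

```text
time_s: 30.02
position: [0.5258, 0.2061, 0.152]
tcp_rot: [-0.53, 0.468, 0.532, 0.466]
contact_force: [0.7, -0.2, -0.1]
opening: 0.0434
time_s: 31.27
position: [0.5498, -0.1697, 0.1526]
tcp_rot: [-0.531, 0.465, 0.534, 0.464]
contact_force: [-0.2, 1.0, 0.3]
opening: 0.0436
[ 0.48  0.53 -0.4   1.79  0.26  0.87  1.67]
pos [ 0.5498 -0.1697  0.1526] jaw az 97.8 j7 1.67 open 0.0436 F [-0.2  1.   0.3] t 31.2667
yaw 0.004 shift [119.6   0.8  -3. ]
```

```bash
python3 -m crank '[{"translation":[10,0,-3],"yaw":0},{"translation":[30,0,0],"yaw":0},{"translation":[30,0,0],"yaw":0},{"translation":[15,0,0],"yaw":0},{"translation":[0,0,0],"yaw":0},{"translation":[0,0,0],"yaw":0}]'
python3 - <<'E'
from h import *
c=r.camera("wrist");cv2.imwrite("pics/w21.png",c["pixels"])
to(.549,-.1725,.033,97.6)
E
```

```text
time_s: 31.77
position: [0.5496, -0.1735, 0.0672]
tcp_rot: [-0.531, 0.466, 0.534, 0.464]
contact_force: [0.8, 0.1, 0.8]
opening: 0.0437
pos [ 0.5504 -0.1739  0.0683] jaw az 97.7 j7 1.61 open 0.0436 F [-0.2  0.2  0.4] t 31.8167
yaw 0.002 shift [35.3  1.1  1.5]
```

View pics/w21.png

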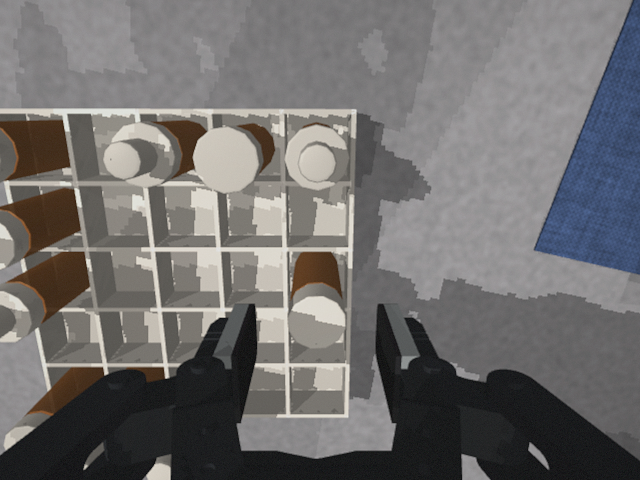

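```bash
python3 -m crank '[{"translation":[20,1,1],"yaw":0},{"translation":[10,0,0],"yaw":0},{"translation":[5,0,0],"yaw":0},{"translation":[0,0,0],"yaw":0},{"translation":[0,0,0],"yaw":0}]'
python3 -m crank '[{"translation":[0,0,0],"yaw":0},{"translation":[0,0,0],"yaw":0},{"translation":[0,0,0],"yaw":0},{"translation":[0,0,0],"yaw":0},{"translation":[0,0,0],"yaw":0}]' 255 40
python3 -m crank '[{"translation":[-10,0,0],"yaw":0},{"translation":[-20,0,0],"yaw":0},{"translation":[-35,0,0],"yaw":0},{"translation":[-40,0,0],"yaw":0},{"translation":[-15,0,0],"yaw":0},{"translation":[0,0,0],"yaw":0.06},{"translation":[0,0,0],"yaw":0.07},{"translation":[0,0,0],"yaw":0}]'
python3 - <<'E'
from h import *
to(.526,.299,.15,90)
E
```

```text
time_s: 32.23
position: [0.5491, -0.1739, 0.0334]
tcp_rot: [-0.531, 0.466, 0.533, 0.465]
contact_force: [0.2, 0.0, 0.3]
opening: 0.0435
time_s: 32.65
position: [0.5493, -0.1741, 0.0337]
tcp_rot: [-0.532, 0.466, 0.533, 0.465]
contact_force: [-0.4, 0.3, 6.5]
opening: 0.0209
time_s: 33.32
position: [0.5492, -0.1741, 0.1541]
tcp_rot: [-0.499, 0.501, 0.5, 0.5]
contact_force: [0.0, 0.8, -0.6]
opening: 0.0209
pos [ 0.5492 -0.1741  0.1541] jaw az 90.0 j7 1.56 open 0.0209 F [ 0.   0.8 -0.6] t 33.3167
yaw -0.0 shift [  4.2  23.2 473.1]
```

```bash
python3 -m crank '[{"translation":[0,1,20],"yaw":0},{"translation":[0,2,35],"yaw":0},{"translation":[0,2,40],"yaw":0},{"translation":[0,2,40],"yaw":0},{"translation":[0,2,40],"yaw":0},{"translation":[0,2,40],"yaw":0},{"translation":[0,2,40],"yaw":0},{"translation":[0,2,40],"yaw":0},{"translation":[0,2,40],"yaw":0},{"translation":[0,2,40],"yaw":0},{"translation":[0,2,40],"yaw":0},{"translation":[0,2,35],"yaw":0},{"translation":[0,0,23],"yaw":0},{"translation":[0,0,0],"yaw":0},{"translation":[0,0,0],"yaw":0},{"translation":[0,0,0],"yaw":0},{"translation":[0,0,0],"yaw":0}]'
python3 - <<'E'
from h import *
print(r.get_state()["joint_pos"].round(2))
to(.526,.299,.034,90)
E
```

```text
time_s: 34.73
position: [0.5251, 0.2971, 0.1532]
tcp_rot: [-0.5, 0.501, 0.501, 0.498]
contact_force: [-0.4, -0.6, -0.2]
opening: 0.0204
[-0.35  0.56 -0.37  1.72  0.25  0.91  0.74]
pos [0.5251 0.2971 0.1532] jaw az 90.1 j7 0.74 open 0.0204 F [-0.4 -0.6 -0.2] t 34.7333
yaw 0.002 shift [119.2  -1.3   2. ]
```

```bash
python3 -m crank '[{"translation":[20,0,2],"yaw":0},{"translation":[30,0,0],"yaw":0},{"translation":[25,0,0],"yaw":0},{"translation":[20,0,0],"yaw":0},{"translation":[10,0,0],"yaw":0},{"translation":[6,0,0],"yaw":0},{"translation":[4,0,0],"yaw":0},{"translation":[2,0,0],"yaw":0},{"translation":[2,0,0],"yaw":0},{"translation":[0,0,0],"yaw":0},{"translation":[0,0,0],"yaw":0}]'
python3 -m crank '[{"translation":[0,0,0],"yaw":0},{"translation":[0,0,0],"yaw":0}]'

```

```text
time_s: 35.65
position: [0.5247, 0.3012, 0.035]
tcp_rot: [-0.5, 0.5, 0.502, 0.499]
contact_force: [-0.3, -0.5, -0.8]
opening: 0.0214
time_s: 35.82
position: [0.5246, 0.3011, 0.0347]
tcp_rot: [-0.5, 0.5, 0.502, 0.499]
contact_force: [-0.1, 0.4, -0.2]
opening: 0.0205
```

```bash
python3 -m crank '[{"translation":[1,0,-1],"yaw":0},{"translation":[0,0,0],"yaw":0},{"translation":[0,0,0],"yaw":0}]'
python3 -m crank '[{"translation":[0,0,0],"yaw":0},{"translation":[0,0,0],"yaw":0},{"translation":[0,0,0],"yaw":0},{"translation":[0,0,0],"yaw":0}]' 168
python3 -m crank '[{"translation":[-10,0,0],"yaw":0},{"translation":[-20,0,0],"yaw":0},{"translation":[-35,0,0],"yaw":0},{"translation":[-40,0,0],"yaw":0},{"translation":[-15,0,0],"yaw":0},{"translation":[0,0,0],"yaw":0},{"translation":[0,0,0],"yaw":0}]'
python3 - <<'E'
from h import *
c=r.camera("side");crop(c,150,80,330,260,3.3,"s22.png")
c=r.camera("wrist");cv2.imwrite("pics/w22.png",c["pixels"])
to(.494,-.2105,.16,7.6)
E
```

```text
time_s: 36.07
position: [0.5246, 0.3004, 0.0337]
tcp_rot: [-0.5, 0.5, 0.502, 0.499]
contact_force: [-1.0, 1.3, 4.6]
opening: 0.0206
time_s: 36.4
position: [0.5243, 0.2998, 0.0331]
tcp_rot: [-0.5, 0.5, 0.502, 0.498]
contact_force: [-0.5, -0.5, -0.0]
opening: 0.0292
time_s: 36.98
position: [0.5252, 0.3001, 0.1548]
tcp_rot: [-0.5, 0.499, 0.501, 0.499]
contact_force: [0.7, -0.1, -0.8]
opening: 0.0291
pos [0.5243 0.2994 0.1527] jaw az 90.2 j7 0.74 open 0.029 F [-0.8 -0.3 -1.1] t 37.0833
yaw 1.441 shift [  -7.  -501.4  -97.5]
```

View pics/w22.png

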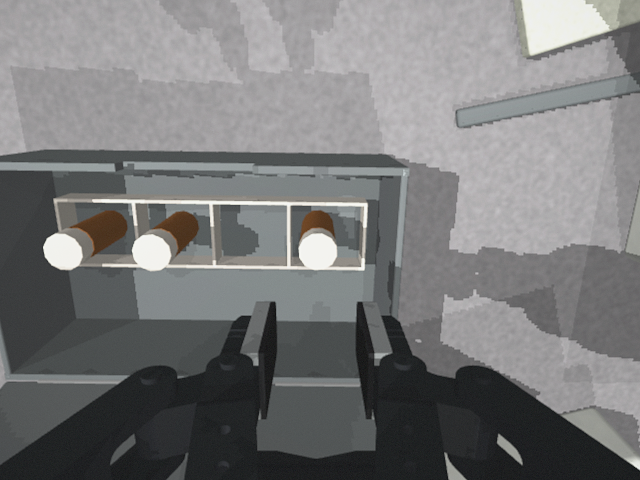

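```bash
python3 -m crank '[{"translation":[0,0,-20],"yaw":0},{"translation":[0,0,-40],"yaw":0},{"translation":[0,2,-40],"yaw":0},{"translation":[0,2,-40],"yaw":0},{"translation":[0,2,-40],"yaw":0},{"translation":[0,3,-40],"yaw":0},{"translation":[0,3,-40],"yaw":0},{"translation":[0,3,-40],"yaw":0},{"translation":[0,3,-40],"yaw":0},{"translation":[0,3,-40],"yaw":0},{"translation":[0,3,-40],"yaw":0},{"translation":[0,3,-40],"yaw":0},{"translation":[0,3,-30],"yaw":0},{"translation":[0,0,-20],"yaw":0},{"translation":[0,0,0],"yaw":0},{"translation":[0,0,0],"yaw":0},{"translation":[0,0,0],"yaw":0}]' 125
python3 -m crank '[{"translation":[0,0,0],"yaw":0.12},{"translation":[0,0,0],"yaw":0.12},{"translation":[0,0,0],"yaw":0.12},{"translation":[0,0,0],"yaw":0.12},{"translation":[0,0,0],"yaw":0.12},{"translation":[0,0,0],"yaw":0.12},{"translation":[0,0,0],"yaw":0.12},{"translation":[0,0,0],"yaw":0.12},{"translation":[0,0,0],"yaw":0.12},{"translation":[0,0,0],"yaw":0.12},{"translation":[0,0,0],"yaw":0.12},{"translation":[0,0,0],"yaw":0.12},{"translation":[0,0,0],"yaw":0},{"translation":[0,0,0],"yaw":0}]'
python3 - <<'E'
from h import *
print(r.get_state()["joint_pos"].round(2))
to(.494,-.2105,.033,7.6)
c=r.camera("wrist");cv2.imwrite("pics/w23.png",c["pixels"])
E
```

```text
time_s: 38.5
position: [0.4958, -0.2091, 0.1522]
tcp_rot: [-0.499, 0.5, 0.503, 0.498]
contact_force: [0.6, -0.3, -0.6]
opening: 0.0437
time_s: 39.67
position: [0.4965, -0.2085, 0.1528]
tcp_rot: [-0.049, 0.707, 0.05, 0.704]
contact_force: [0.3, 0.2, -0.2]
opening: 0.0435
[ 0.29  0.46  0.03  1.9  -0.02  0.78  0.47]
pos [ 0.4965 -0.2085  0.1528] jaw az 8.0 j7 0.47 open 0.0435 F [ 0.3  0.2 -0.2] t 39.6667
yaw 0.007 shift [119.8  -1.8  -2.3]
```

View pics/w23.png

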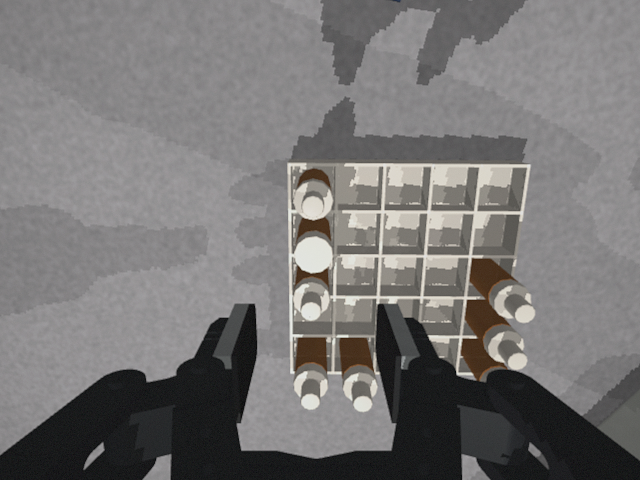

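```bash
python3 - <<'E'
from h import *
c=r.camera("wrist")
for u,v,z in((314,254,.066),(313,205,.078),(311,311,.078)): print(ray(c,u,v,z).round(4))
E
python3 -m crank '[{"translation":[10,-2,-2],"yaw":0.005},{"translation":[30,0,0],"yaw":0},{"translation":[30,0,0],"yaw":0},{"translation":[15,0,0],"yaw":0},{"translation":[0,0,0],"yaw":0},{"translation":[0,0,0],"yaw":0}]'
python3 - <<'E'
from h import *
c=r.camera("wrist");cv2.imwrite("pics/w24.png",c["pixels"])
to(.494,-.2105,.033,7.6)
E
```

```text
[ 0.4954 -0.2112  0.066 ]
[ 0.4908 -0.1809  0.078 ]
[ 0.4979 -0.2404  0.078 ]
time_s: 40.27
position: [0.4939, -0.2121, 0.0677]
tcp_rot: [-0.046, 0.707, 0.047, 0.704]
contact_force: [0.5, 0.2, 0.5]
opening: 0.0437
pos [ 0.4946 -0.2124  0.0686] jaw az 7.5 j7 0.47 open 0.0437 F [-0.4  0.2  0.9] t 40.3167
yaw -0.003 shift [35.6  2.  -0.2]
```

View pics/w24.png

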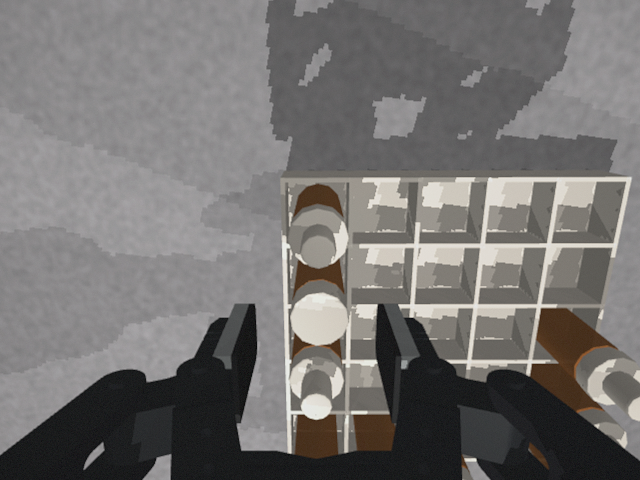

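```bash
python3 -m crank '[{"translation":[20,1.5,0],"yaw":0},{"translation":[10,0,0],"yaw":0},{"translation":[5,0,0],"yaw":0},{"translation":[0,0,0],"yaw":0},{"translation":[0,0,0],"yaw":0}]'
python3 -m crank '[{"translation":[0,0,0],"yaw":0},{"translation":[0,0,0],"yaw":0},{"translation":[0,0,0],"yaw":0},{"translation":[0,0,0],"yaw":0},{"translation":[0,0,0],"yaw":0}]' 255 40
python3 -m crank '[{"translation":[-10,0,0],"yaw":0},{"translation":[-20,0,0],"yaw":0},{"translation":[-35,0,0],"yaw":0},{"translation":[-40,0,0],"yaw":0},{"translation":[-15,0,0],"yaw":0},{"translation":[0,0,0],"yaw":0.06},{"translation":[0,0,0],"yaw":0.07},{"translation":[0,0,0],"yaw":0}]'
python3 - <<'E'
from h import *
c=r.camera("wrist");cv2.imwrite("pics/w25.png",c["pixels"])
to(.526,.2535,.15,0)
E
```

```text
time_s: 40.73
position: [0.4941, -0.211, 0.0336]
tcp_rot: [-0.045, 0.707, 0.046, 0.705]
contact_force: [0.4, -0.6, 0.8]
opening: 0.0434
time_s: 41.15
position: [0.4944, -0.2111, 0.0338]
tcp_rot: [-0.045, 0.706, 0.046, 0.705]
contact_force: [-0.8, -0.2, 5.9]
opening: 0.0208
time_s: 41.82
position: [0.4944, -0.2109, 0.1543]
tcp_rot: [0.002, 0.708, -0.002, 0.706]
contact_force: [-0.3, -0.0, -1.0]
opening: 0.0208
pos [ 0.4943 -0.2108  0.1538] jaw az -0.0 j7 0.36 open 0.0205 F [-0.4  0.4  0.2] t 41.8667
yaw -0.0 shift [  3.8 464.3  31.7]
```

View pics/w25.png

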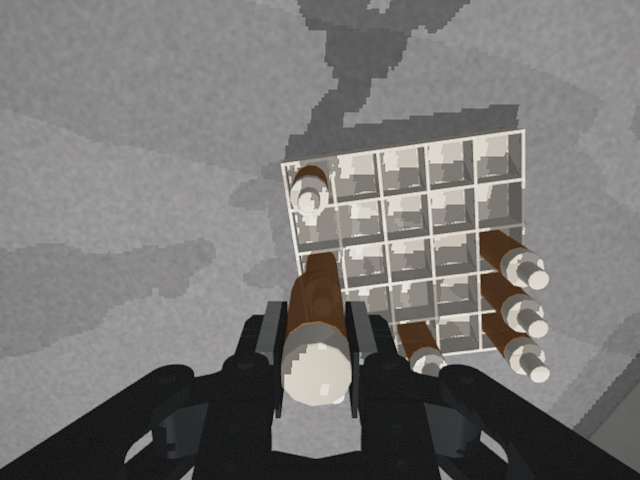

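```bash
python3 -m crank '[{"translation":[0,20,1],"yaw":0},{"translation":[0,35,3],"yaw":0},{"translation":[0,40,3],"yaw":0},{"translation":[0,40,3],"yaw":0},{"translation":[0,40,3],"yaw":0},{"translation":[0,40,3],"yaw":0},{"translation":[0,40,3],"yaw":0},{"translation":[0,40,3],"yaw":0},{"translation":[0,40,3],"yaw":0},{"translation":[0,40,3],"yaw":0},{"translation":[0,35,3],"yaw":0},{"translation":[0,30,1],"yaw":0},{"translation":[0,20,0],"yaw":0},{"translation":[0,4,0],"yaw":0},{"translation":[0,0,0],"yaw":0},{"translation":[0,0,0],"yaw":0},{"translation":[0,0,0],"yaw":0},{"translation":[0,0,0],"yaw":0}]'
python3 - <<'E'
from h import *
print(r.get_state()["joint_pos"].round(2))
to(.526,.2535,.034,0)
E
```

```text
time_s: 43.37
position: [0.5272, 0.2512, 0.1533]
tcp_rot: [0.001, 0.708, -0.001, 0.706]
contact_force: [0.1, -0.1, -0.5]
opening: 0.0211
[-0.56  0.52  0.06  1.78 -0.04  0.84 -0.49]
pos [0.5272 0.2512 0.1533] jaw az -0.2 j7 -0.49 open 0.0211 F [ 0.1 -0.1 -0.5] t 43.3667
yaw -0.003 shift [119.3   2.3  -0.9]
```

```bash
python3 -m crank '[{"translation":[20,2,0],"yaw":0},{"translation":[30,0,0],"yaw":0},{"translation":[25,0,0],"yaw":0},{"translation":[20,0,0],"yaw":0},{"translation":[10,0,0],"yaw":0},{"translation":[6,0,0],"yaw":0},{"translation":[4,0,0],"yaw":0},{"translation":[2,0,0],"yaw":0},{"translation":[2,0,0],"yaw":0},{"translation":[1,0,0],"yaw":0},{"translation":[0,0,0],"yaw":0},{"translation":[0,0,0],"yaw":0}]'

```

```text
time_s: 44.37
position: [0.527, 0.2553, 0.0338]
tcp_rot: [0.001, 0.708, -0.0, 0.706]
contact_force: [0.3, 0.4, 2.4]
opening: 0.0211
```

```bash
python3 -m crank '[{"translation":[0,0,0],"yaw":0},{"translation":[0,0,0],"yaw":0},{"translation":[0,0,0],"yaw":0},{"translation":[0,0,0],"yaw":0}]' 153
python3 -m crank '[{"translation":[-10,0,0],"yaw":0},{"translation":[-20,0,0],"yaw":0},{"translation":[-35,0,0],"yaw":0},{"translation":[-40,0,0],"yaw":0},{"translation":[-40,0,0],"yaw":0},{"translation":[-40,0,0],"yaw":0},{"translation":[0,0,0],"yaw":0},{"translation":[0,0,0],"yaw":0}]'
python3 - <<'E'
from h import *
c=r.camera("side");crop(c,150,80,470,320,2.5,"s26.png")
c=r.camera("wrist");cv2.imwrite("pics/w26.png",c["pixels"])
c=r.camera("top");cv2.imwrite("pics/t26.png",c["pixels"])
to(.65,.23,.25,90)
E
```

```text
time_s: 44.7
position: [0.5265, 0.2551, 0.0332]
tcp_rot: [0.001, 0.708, -0.0, 0.706]
contact_force: [-0.6, 0.3, -0.4]
opening: 0.034
time_s: 45.37
position: [0.5283, 0.2555, 0.2217]
tcp_rot: [0.002, 0.706, 0.001, 0.708]
contact_force: [-0.0, -0.7, -0.7]
opening: 0.0343
pos [0.5264 0.2547 0.2175] jaw az -0.1 j7 -0.49 open 0.0343 F [-0.2  0.5 -0.8] t 45.5167
yaw 1.57 shift [-33.1 123.4  24.7]
```

View pics/s26.png

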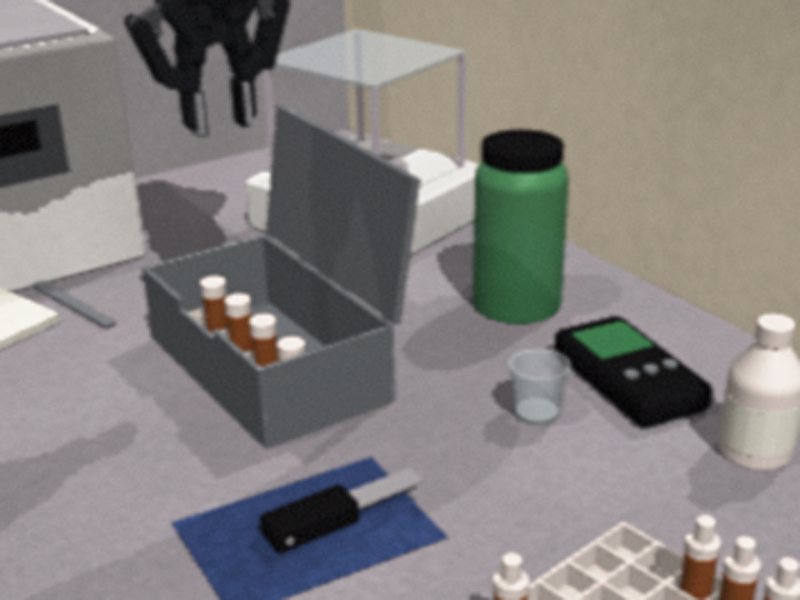

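View pics/w26.png

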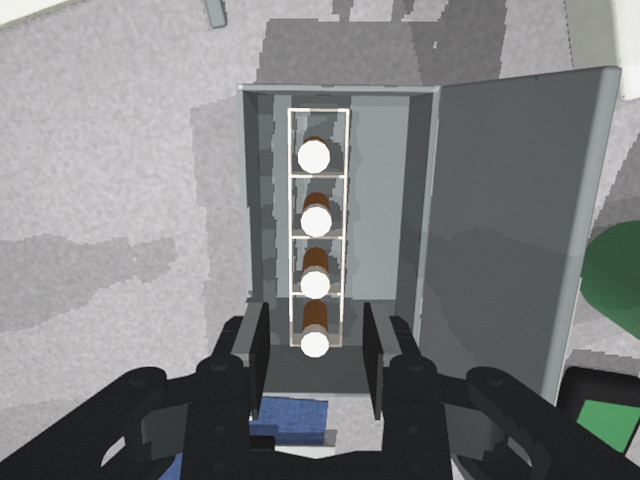

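View pics/t26.png

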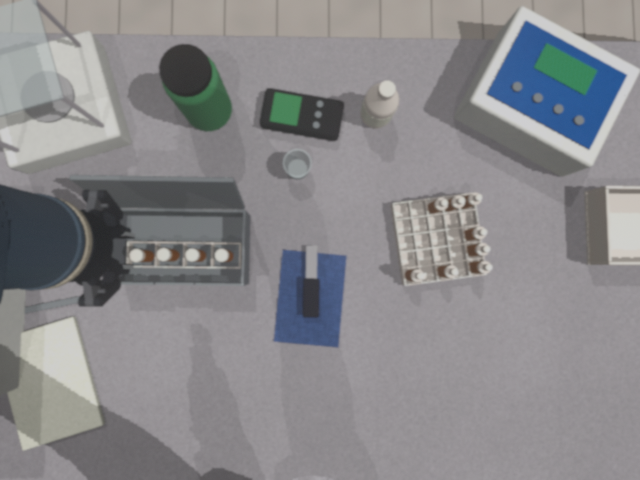

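```bash
python3 -m crank '[{"translation":[-20,0,0],"yaw":0},{"translation":[-25,0,0],"yaw":0},{"translation":[0,0,0],"yaw":-0.12},{"translation":[0,0,0],"yaw":-0.12},{"translation":[0,0,0],"yaw":-0.12},{"translation":[0,0,0],"yaw":-0.12},{"translation":[0,0,0],"yaw":-0.12},{"translation":[0,0,0],"yaw":-0.12},{"translation":[0,0,0],"yaw":-0.12},{"translation":[0,0,0],"yaw":-0.12},{"translation":[0,0,0],"yaw":-0.12},{"translation":[0,0,0],"yaw":-0.12},{"translation":[0,0,0],"yaw":-0.12},{"translation":[0,0,0],"yaw":-0.12},{"translation":[0,0,0],"yaw":-0.12},{"translation":[0,0,0],"yaw":0},{"translation":[0,0,0],"yaw":0}]' 255 40
python3 - <<'E'
from h import *
to(.665,.23,.265,90)
E
```

```text
time_s: 46.93
position: [0.5269, 0.2545, 0.262]
tcp_rot: [-0.495, 0.505, 0.497, 0.502]
contact_force: [1.1, -0.5, -0.4]
opening: -0.0001
pos [0.5269 0.2545 0.262 ] jaw az 89.1 j7 0.89 open -0.0001 F [ 1.1 -0.5 -0.4] t 46.9333
yaw -0.016 shift [  -3.8 -138.1  -24.5]
```

```bash
python3 -m crank '[{"translation":[-5,-20,-5],"yaw":-0.015},{"translation":[0,-35,-10],"yaw":0},{"translation":[0,-35,-10],"yaw":0},{"translation":[0,-30,0],"yaw":0},{"translation":[0,-18,0],"yaw":0},{"translation":[0,0,0],"yaw":0},{"translation":[0,0,0],"yaw":0},{"translation":[0,0,0],"yaw":0}]'
python3 - <<'E'
from h import *
to(.665,.23,.165,90)
c=r.camera("side");crop(c,150,30,390,230,3.3,"s27.png")
E
```

```text
time_s: 47.6
position: [0.6644, 0.2305, 0.267]
tcp_rot: [-0.499, 0.501, 0.502, 0.499]
contact_force: [-0.5, -0.0, 0.6]
opening: -0.0001
pos [0.6644 0.2305 0.267 ] jaw az 90.1 j7 1.04 open -0.0001 F [-0.5 -0.   0.6] t 47.6
yaw 0.001 shift [102.   -1.1  -0.5]
```

View pics/s27.png

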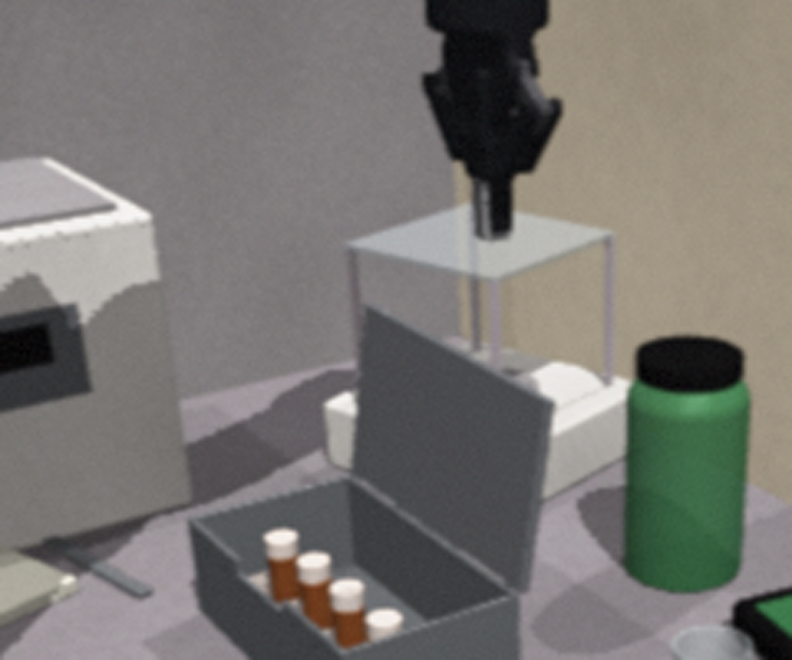

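```bash
python3 -m crank '[{"translation":[25,0,0],"yaw":0},{"translation":[35,0,0],"yaw":0},{"translation":[25,0,0],"yaw":0},{"translation":[9,0,0],"yaw":0},{"translation":[0,0,0],"yaw":0},{"translation":[0,8,0],"yaw":0},{"translation":[0,8,0],"yaw":0},{"translation":[-2,8,0],"yaw":0},{"translation":[-2,8,0],"yaw":0},{"translation":[-2,8,0],"yaw":0},{"translation":[0,8,0],"yaw":0},{"translation":[0,8,0],"yaw":0},{"translation":[0,8,0],"yaw":0},{"translation":[0,8,0],"yaw":0},{"translation":[0,8,0],"yaw":0},{"translation":[0,0,0],"yaw":0},{"translation":[0,0,0],"yaw":0}]'
python3 - <<'E'
from h import *
to(.554,.23,.163,90)
c=r.camera("side");crop(c,150,30,390,230,3.3,"s28.png")
E
```

```text
time_s: 49.07
position: [0.5845, 0.2298, 0.1801]
tcp_rot: [-0.5, 0.5, 0.502, 0.498]
contact_force: [-0.7, 0.7, 0.8]
opening: -0.0005
pos [0.5845 0.2298 0.1801] jaw az 90.2 j7 0.96 open -0.0005 F [-0.7  0.7  0.8] t 49.0667
yaw 0.003 shift [17.2 30.5  0.2]
```

View pics/s28.png

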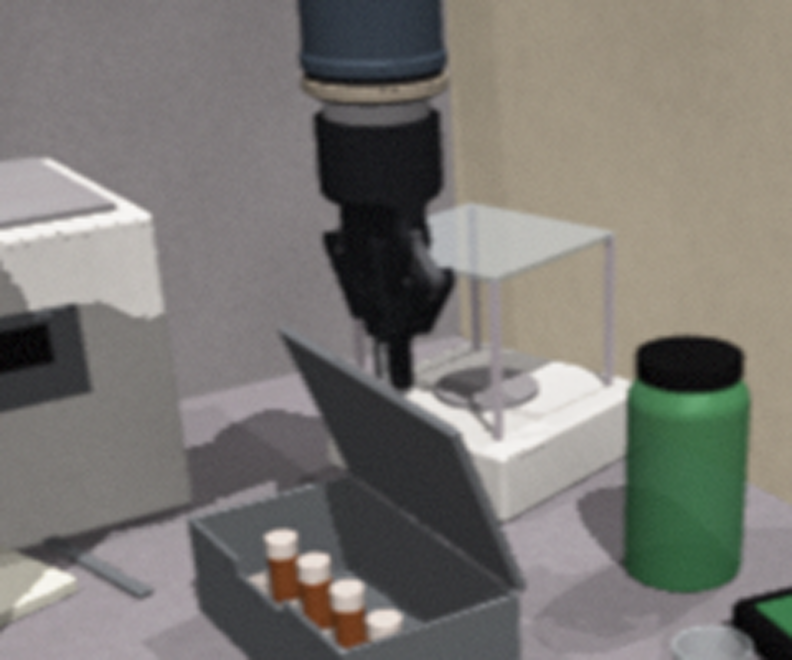

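```bash
python3 -m crank '[{"translation":[3,7,0],"yaw":0},{"translation":[4,8,0],"yaw":0},{"translation":[5,8,0],"yaw":0},{"translation":[5,7,0],"yaw":0},{"translation":[5,6,0],"yaw":0},{"translation":[5,6,0],"yaw":0},{"translation":[5,6,0],"yaw":0},{"translation":[6,6,0],"yaw":0},{"translation":[7,4,0],"yaw":0},{"translation":[7,4,0],"yaw":0},{"translation":[7,4,0],"yaw":0},{"translation":[6,3,0],"yaw":0},{"translation":[0,0,0],"yaw":0},{"translation":[0,0,0],"yaw":0}]'
python3 - <<'E'
from h import *
to(.508,.23,.083,90)
c=r.camera("side");crop(c,150,30,390,230,3.3,"s29.png")
E
```

```text
time_s: 50.28
position: [0.5155, 0.2296, 0.1148]
tcp_rot: [-0.5, 0.5, 0.502, 0.498]
contact_force: [0.6, 0.1, 0.5]
opening: -0.0005
pos [0.5155 0.2296 0.1148] jaw az 90.2 j7 0.87 open -0.0005 F [0.6 0.1 0.5] t 50.2833
yaw 0.003 shift [31.8  7.4  0.4]
```

View pics/s29.png

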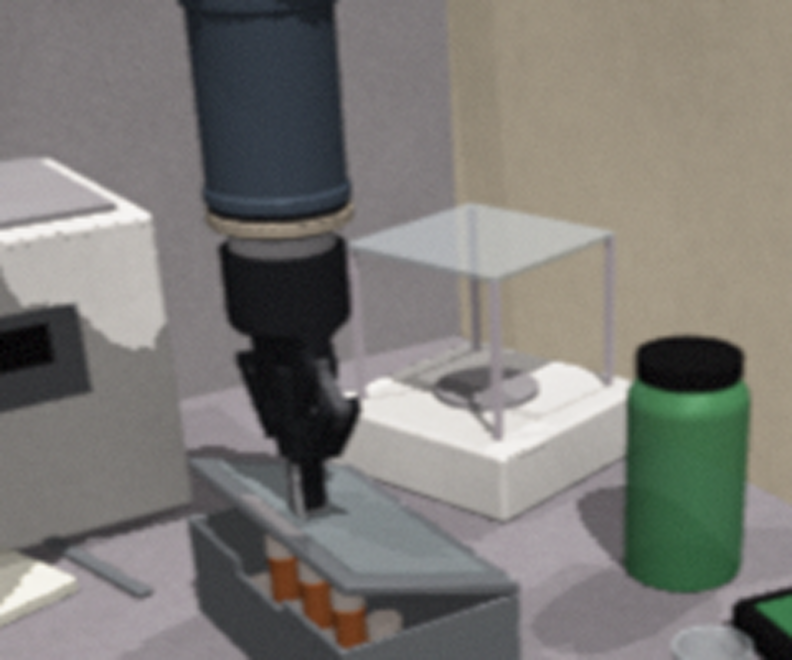

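```bash
python3 -m crank '[{"translation":[6,2,0],"yaw":0},{"translation":[6,2,0],"yaw":0},{"translation":[6,2,0],"yaw":0},{"translation":[5,1,0],"yaw":0},{"translation":[4,0,0],"yaw":0},{"translation":[2,0,0],"yaw":0},{"translation":[1,0,0],"yaw":0},{"translation":[1,0,0],"yaw":0},{"translation":[0,0,0],"yaw":0},{"translation":[0,0,0],"yaw":0}]'
```

```text
time_s: 51.17
position: [0.5089, 0.2298, 0.0844]
tcp_rot: [-0.5, 0.5, 0.502, 0.499]
contact_force: [0.5, -0.1, 0.7]
opening: -0.0001
```

```bash
python3 -m crank '[{"translation":[1,0,0],"yaw":0},{"translation":[1,0,0],"yaw":0},{"translation":[0,0,0],"yaw":0},{"translation":[0,0,0],"yaw":0},{"translation":[0,0,0],"yaw":0}]'
python3 - <<'E'
from h import *
to(.508,.23,.083,90)
c=r.camera("side");crop(c,150,130,310,250,5,"s30.png")
E
```

```text
time_s: 51.58
position: [0.509, 0.2298, 0.0839]
tcp_rot: [-0.5, 0.499, 0.501, 0.499]
contact_force: [-5.2, -3.3, 17.2]
opening: -0.0001
pos [0.509  0.2298 0.0839] jaw az 90.2 j7 0.84 open -0.0001 F [-5.2 -3.3 17.2] t 51.5833
yaw 0.003 shift [0.9 1.  0.2]
```

View pics/s30.png

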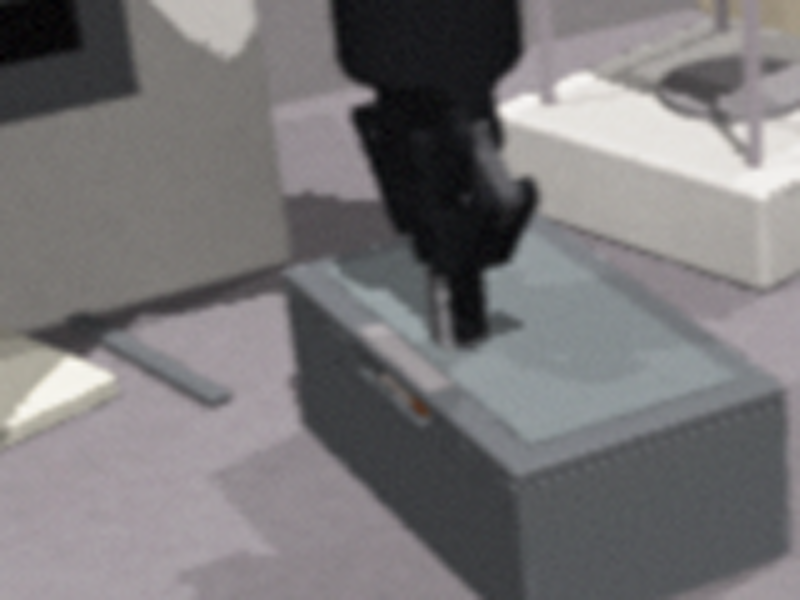

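```bash
python3 -m crank '[{"translation":[-5,0,0],"yaw":0},{"translation":[-20,0,0],"yaw":0},{"translation":[-40,0,0],"yaw":0},{"translation":[-40,0,0],"yaw":0},{"translation":[-40,0,0],"yaw":0},{"translation":[0,0,25],"yaw":0},{"translation":[0,0,35],"yaw":0},{"translation":[0,0,35],"yaw":0},{"translation":[0,0,35],"yaw":0},{"translation":[0,0,0],"yaw":0},{"translation":[0,0,0],"yaw":0}]'
python3 - <<'E'
from h import *
c=r.camera("top");cv2.imwrite("pics/t31.png",c["pixels"]);P=cloud(c)
m=(P[...,1]>.13)&(P[...,1]<.25)&(P[...,0]>.485)&(P[...,0]<.595);q=P[m]
print("lid z/x fit",np.polyfit(q[:,0],q[:,2],1),q[:,2].mean())
px=c["pixels"].astype(int)
k=(px.max(-1)<72)&(P[...,2]>.012)&(P[...,2]<.04);k[:,:270]=0;k[:,360:]=0;k[:240]=0;k[350:]=0
print("handle",rect(c,k,0.022))
m=(P[...,2]>0.052)&(P[...,1]<-.13)&(P[...,1]>-.35)&(P[...,0]>.4)&(P[...,0]<.65)
n,l,st_,ce=cv2.connectedComponentsWithStats(m.astype(np.uint8),connectivity=4)
for i in range(1,n):
    if st_[i,4]>8: q=P[l==i]; t=q[q[:,2]>q[:,2].max()-.006];print(st_[i,4],t.mean(0).round(4))
c=r.camera("side");cv2.imwrite("pics/s31.png",c["pixels"])
to(.5,.3,.2)
E
```

```text
time_s: 52.55
position: [0.5077, 0.3621, 0.227]
tcp_rot: [-0.5, 0.499, 0.503, 0.498]
contact_force: [-0.5, -0.3, -0.4]
opening: -0.0001
lid z/x fit [-0.00282759  0.08552003] 0.08399409249352818
handle (((450.2292785644531, 3.6052780151367188), (28.809656143188477, 66.19538116455078), 89.98281860351562), 603)
145 [ 0.6249 -0.2836  0.0762]
136 [ 0.6197 -0.254   0.0766]
137 [ 0.6157 -0.224   0.0763]
146 [ 0.565  -0.2908  0.0764]
151 [ 0.5363 -0.2953  0.0761]
146 [ 0.505  -0.2979  0.0763]
140 [ 0.4975 -0.2394  0.0762]
139 [ 0.4903 -0.1802  0.0764]
pos [0.5089 0.3588 0.2271] jaw az 90.1 j7 0.73 open -0.0001 F [ 0.3 -0.2  0.4] t 52.65
yaw 0 shift [ 27.2   9.  -58.7]
```

View pics/t31.png

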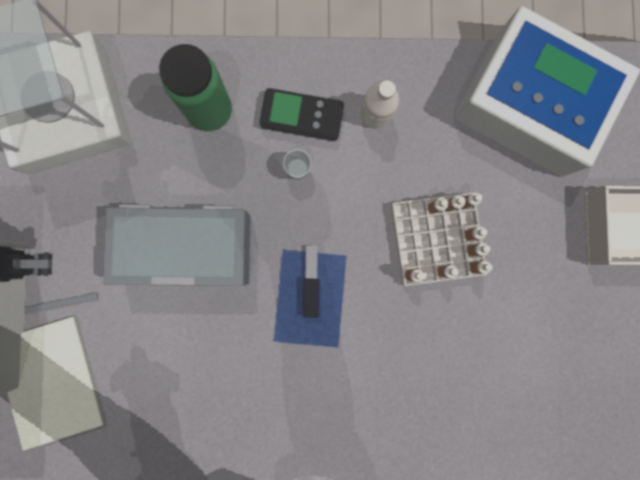

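View pics/s31.png

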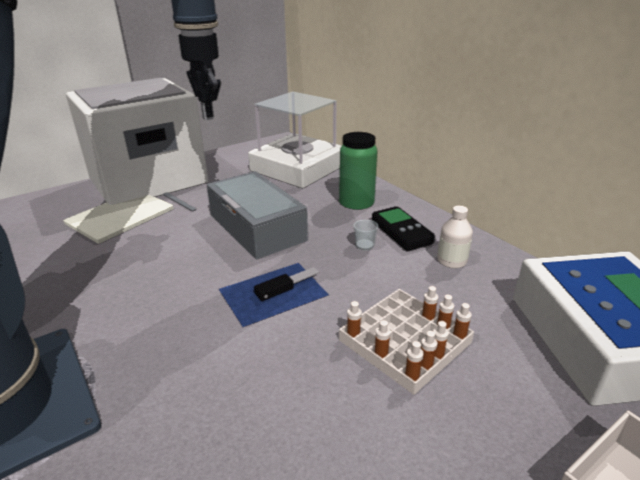

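```bash
python3 -c "
from rig import r
print(r.sign_off())"
```

```text
the job is handed in; nothing more can be done
None
```

I handed the job in at about 53 s of the 210 s. The hand-in reported no verdict, so the results below are my own checks.

**What I did:**
- I pried the lid up at the notch with the blade and swung it fully open. The depth image put it at about 1.78 rad, close to the 1.75 stop.
- I laid the blade flat at the middle of the mat.
- I stood all four short vials in compartments 1 to 4, one each.
- I pushed the lid shut from behind and pressed it down with about 17 N.

**Last checks:**

| Item | Result |
|---|---|
| Lid | Flat, with a tilt of about 0.003 rad and its top at 84 mm |
| Short vials | All four stood upright in the last clear view before the lid was closed; not seen since |
| Blade | Flat, with its handle about 2 mm from the mat's centre; I saw no knock |
| Tall vials | All eight within 1 mm of where they started |
| Beaker | Standing |
| Robot | Clear of everything, above the far end of the case |

**Minor event:** while I released the first vial, a finger touched the case's side wall with about 5 N. Nothing moved, and I placed the rest with the jaws turned or opened less. I did not read the contact force between blade and lid directly. The lid rose on the blade to about 0.2 rad and followed it on up to open.

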